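# Unload the reflector bonding press with its loose crank

### The arm

A 6-joint arm with a two-finger parallel gripper is mounted at the origin on the work surface. World frame = base frame: x ahead of the robot, y to its left, z up, the work surface at z = 0. Lengths are in m, angles in rad, forces in N, time in s.
With the tool pointing down it reaches from about 0.375 to 0.925 m from the base axis. Payload 5.7 kg.
Tool frame: the origin (TCP) lies at the very end of the fingers, on their centre line; the grasp point (between the pads) lies ctrl.tcp_to_grasp behind it (ctrl.tcp_to_grasp is the distance from the TCP to the grasp point, in m); z points along the fingers, y is the direction in which the jaws open and shut (so a half turn about z gives the same grasp; the last joint's range is limited). The gripper opens to 88 mm and grips with 3 to 60 N. Pads are 20 mm wide; open, the fingers measure 115 mm over their backs; the gripper's body (75 mm by 178 mm) begins 61 mm behind the grasp point.
Start: joints at [-1.407, 0.359, 1.51, -0, 1.272, -0.115], TCP at [0.165, -0.577, 0.223] pointing down, gripper open.
Joint ranges: [-2.97, 2.97], [-1.01, 2.36], [0.21, 2.38], [-0.96, 4.11], [0.2, 2.71], [-2.98, 2.98]. Speed limits (rad/s): [2.39, 2.39, 3.14, 3.14, 3.14, 3.14].

### API

Orientations are given as a unit quaternion [x, y, z, w].
In Python, from rig import monitor, capture, camera_params, ctrl gives the robot as it stands. The module is installed in compiled form; this text tells all that it offers.
- The arm moves only by the tool send_rows, never from a script. Its argument "increments" is a list of rows, each a list of 4 numbers: the shift along the tool's x, y, z as a fraction of full scale, then the turn about the tool's z as a fraction of full scale. In form: [[x, y, z, twist], ...]. A call has 1 to 5 rows; each row is the pose to reach, as a shift and turn from the pose commanded when the call began, along the tool's axes at that moment, turning the shorter way round; what a row does not reach only later rows make up. Full scale, the value 1, is 0.15 m for a shift and 180 degrees for a turn. A row lasts 1/12 s, in which the tool goes at most 41.7 mm and 7.16 degrees, less where a joint would pass 70% of its speed; a pose out of reach is approached as far as the arm can. A call with a number of a shift or a turn outside -1 to 1 is refused whole. A call with a gripper value outside its range is refused whole. "jaw" is the opening in per cent of the stroke, from 0 (shut) to 100 (fully open), set as the call begins (left out, the last holds). The fingers move at their own pace and stop on an object; "squeeze" is the grip in N (left out, the last holds). Time passes only in rows, so rows that repeat a pose let the fingers close. It gives the time, the measured TCP pose, the force and the opening at its end, in the units of the state.
- monitor.get_obs(): the state, without advancing time (a new reading comes with each control period).
- capture(name): name is "scene" or "top"; returns (picture, depth): 480x640x3 uint8, blue, green, red; 480x640 float32, m along the optical axis (not along the pixel's ray), 0 where there is no reading.
- camera_params(name): a dict with "fx", "fy", "cx", "cy" (pixels), "rvec" (rotation vector, rad) and "tvec" (3), from world to camera coordinates, as OpenCV has them. Camera axes: x right, y down, z forward; pixel columns grow to the right and rows downward; lengths in m; the calibration is good to about 2 mm. A picture is of the moment at which its call begins. camera_params takes no time and is no camera call.
- ctrl.sign_off(): hands the job in, once; it reports no verdict.
The state is a dict: "time": time; "joint_pos": joint angles; "dq": joint speeds; "joint_torque": joint torques, N m; "position": TCP position; "ee_rot": TCP orientation; "force": force on the tool from outside, world axes, zero at the start; "torque": the same for the moment, N m; "finger_gap": finger opening in m.
Only numpy, scipy, OpenCV 4.12 (cv2) and the standard library are available. Lean on these libraries where they do the work, as an engineer would, in place of code of your own. Each camera call takes 0.05 s, during which the arm holds its last target. There are 200 camera calls.

### The job

The glue on the orange reflectors in the bench press has set: fit the loose crank on the square end of the press screw, wind it anticlockwise until the plate has risen at least 25 mm, and only then slide the tray right out. Lay every reflector from the tray in the grey tote, lens up, flat on its floor side by side. Finish with the crank lifted off and lying flat, handle up, on its cork mat, the plate left up, the empty tray pushed fully home, and the other things on the bench left alone.

Things in the scene. Friction and masses are not known exactly. Their poses are not given: they have to be found in the camera images.
- screw_seat (a point): square upper end of the press screw, steel, 14 x 14 mm, 30 mm tall, then an 8 mm tapered tip. The point lies on the axis, on the 30 mm round shoulder where the crank's underside rests; z up along the screw, x and y square to the flats, turning with the screw. It starts about 172 mm above the bench and rises 10 mm per turn with the plate.
- platen (a joint): height of the press's steel plate, m: 0 = 1 mm above the reflectors, up to 0.042; starts between 0 and 0.002. The screw lifts it 10 mm per anticlockwise turn (seen from above) and it stays where it is left. Turning takes about 0.2 N m, 2 to 3 N at the crank's handle.
- press: green bench screw press, bolted down; base 170 (x) x 300 (y) mm; columns at y = +-130 mm carry a crosshead 50 mm wide along y, top 150 mm high. Origin on the bench, right below the screw axis. Its front, where the tray comes out, faces its own -x (roughly world +y). Steel plate 140 (x) x 208 (y) x 16 mm, underside 47 mm above the bench at joint platen 0.
- tray (a joint): how far the press's shallow aluminium tray is slid out, m: 0 = home in the press, 0.19 = fully out (stop); it slides towards the press's -x with about 3 N and stays where it is left. The tray is 158 (x) x 218 (y) mm, its floor 26 mm above the bench, its rim only 9 mm above its floor. Home, its middle lies at the press's origin.
- tray_bar (a point): middle of the tray's black pull bar: a 10 mm round bar, 70 mm long along the press's y, 44 mm above the bench, with 46 mm of free space between it and the tray's front; reachable from above. Its frame is parallel to the press's.
- crank: loose crank: dark steel boss 30 x 30 mm, 40 mm tall, with a 16 mm square hole right through, and a flat bright arm, 20 mm wide, 12 mm high, along its +x, an upright red handle at its end. Origin at the centre of the hole in the underside; z up along the hole; arm and boss are level below. The flats are square to x and y, so it fits the screw four ways. 0.2 to 0.4 kg.
- crank_handle (a point): middle of the crank's red revolving handle: upright, 22 mm in diameter, 56 mm tall (from 15 to 71 mm above the crank's underside), 85 mm from the centre of the square hole.
- crank_mid (a point): point on the crank's underside 42 mm from the centre of the hole along the arm.
- mat: thin cork mat fixed to the bench, 200 (x) x 90 (y) x 4 mm: the crank's place. Origin under its centre, on the bench.
- tote: open grey plastic tote, 210 (x) x 180 (y) x 65 mm, walls and floor 4 mm; loose, 0.5 to 0.9 kg. Origin under its centre; z up.
- wrench: steel pedal wrench lying on the bench, 260 mm long; leave it alone. Origin under its middle.
- cage: blue aluminium bottle cage on the bench, 150 mm long, 80 mm tall; leave it alone. Origin under its middle.
- grip: grey silicone handlebar grip lying on the bench, 125 mm long, 30 mm thick; leave it alone. Origin under its middle.
- reflector1: orange bicycle reflector, 56 (x) x 34 (y) x 20 mm: a black 5 mm base plate with an orange lens (54 x 32 mm) on top. Origin under the centre of its base; z up out of the lens. 25 to 50 g. Starts in the tray with its long side along the press's y; may be absent.
- reflector2: orange bicycle reflector, 56 (x) x 34 (y) x 20 mm: a black 5 mm base plate with an orange lens (54 x 32 mm) on top. Origin under the centre of its base; z up out of the lens. 25 to 50 g. Starts in the tray with its long side along the press's y; may be absent.
- reflector3: orange bicycle reflector, 56 (x) x 34 (y) x 20 mm: a black 5 mm base plate with an orange lens (54 x 32 mm) on top. Origin under the centre of its base; z up out of the lens. 25 to 50 g. Starts in the tray with its long side along the press's y; may be absent.
- reflector4: orange bicycle reflector, 56 (x) x 34 (y) x 20 mm: a black 5 mm base plate with an orange lens (54 x 32 mm) on top. Origin under the centre of its base; z up out of the lens. 25 to 50 g. Starts in the tray with its long side along the press's y; may be absent.
- reflector5: orange bicycle reflector, 56 (x) x 34 (y) x 20 mm: a black 5 mm base plate with an orange lens (54 x 32 mm) on top. Origin under the centre of its base; z up out of the lens. 25 to 50 g. Starts in the tray with its long side along the press's y; may be absent.
- reflector6: orange bicycle reflector, 56 (x) x 34 (y) x 20 mm: a black 5 mm base plate with an orange lens (54 x 32 mm) on top. Origin under the centre of its base; z up out of the lens. 25 to 50 g. Starts in the tray with its long side along the press's y; may be absent.
Mind the look-alikes: they are no part of the job. Of the things that look like the crank, take the one that is farthest to the robot's left at the start. There is more than one size of the mat; the job needs the larger.

How it is judged:
By the outcome, as a careful person would: the job done as asked, in the order asked, and still so for the second after the job is handed in, with the robot touching nothing.
Of reflector1, reflector2, reflector3, reflector4, reflector5, reflector6 only 2 to 4 are there at a start; the rules pass over those that are not, and their reading is None.
At some moment in a run one of reflector1, reflector2, reflector3, reflector4, reflector5, reflector6, crank may be knocked a few centimetres aside while the robot is not near it.
It also fails if it takes over 210 s, if anything falls off the work surface, if the arm or the gripper's body presses on something with over 40 N, if the wrist force passes 120 N, or if a joint passes its speed limit or range.

## Working session

There is one attempt and no reset: what is moved stays moved. The work goes in short steps, Python scripts to look and compute and a tool call to move; the robot and the scene stay as the last step left them, time stands still between calls to the robot, and variables do not carry over. Pictures are saved under pics/ and viewed, about 12 in all and at most 16, crops included, and the job is handed in when it is done.

Besides the shell and the picture viewer there is one more tool, called after "Request:" as a command line: name --pt "numbers of a row" for each row, then --argument value for the rest. send_rows: Moves the arm, as the interface text tells. Its arguments: {"type":"object","properties":{"increments":{"type":"array","items":{"type":"array","items":{"type":"number"}}},"jaw":{"type":"number"},"squeeze":{"type":"number"}},"required":["increments"]}

```bash
mkdir -p pics; cat > h.py <<'E'
import numpy as np, cv2
from rig import monitor, capture, camera_params, ctrl
from scipy.spatial.transform import Rotation as R
def cam(n):
    p=camera_params(n); Rm=cv2.Rodrigues(np.array(p['rvec'],float))[0]; t=np.array(p['tvec'],float).ravel()
    return p,Rm,t
def onplane(n,uv,z):
    p,Rm,t=cam(n); uv=np.atleast_2d(uv).astype(float)
    d=np.c_[(uv[:,0]-p['cx'])/p['fx'],(uv[:,1]-p['cy'])/p['fy'],np.ones(len(uv))]@Rm
    c=-Rm.T@t; return c+d*((z-c[2])/d[:,2])[:,None]
def cloud(n,dep):
    p,Rm,t=cam(n); v,u=np.mgrid[:480,:640]
    P=np.stack([(u-p['cx'])/p['fx']*dep,(v-p['cy'])/p['fy']*dep,dep],-1)
    return (P-t)@Rm
def proj(n,X):
    p,Rm,t=cam(n); c=np.atleast_2d(X)@Rm.T+t
    return np.c_[c[:,0]/c[:,2]*p['fx']+p['cx'],c[:,1]/c[:,2]*p['fy']+p['cy']]
def st():
    o=monitor.get_obs(); print('t',round(o['time'],2),'p',np.round(o['position'],4),'R',np.round(R.from_quat(o['ee_rot']).as_matrix(),3).tolist(),'F',np.round(o['force'],1),'T',np.round(o['torque'],2),'gap',round(o['finger_gap'],4),'q',np.round(o['joint_pos'],2)); return o
E
cat > a.py <<'E'
from h import *
o=st(); print(ctrl.tcp_to_grasp)
for n in('scene','top'):
    im,d=capture(n); cv2.imwrite(f'pics/{n}0.png',im); np.savez(f'{n}0.npz',im=im,d=d)
    p,Rm,t=cam(n); print(n,p['fx'],p['cx'],p['cy'],'pos',-Rm.T@t,'fwd',Rm[2],'right',Rm[0],(d==0).mean())
E
python3 a.py
```

```text
t 0.0 p [ 0.165  -0.5761  0.2218] R [[0.961, 0.275, -0.0], [0.275, -0.961, 0.002], [0.0, -0.002, -1.0]] F [-0.7 -0.1 -0.6] T [ 0.    0.   -0.02] gap 0.0877 q [-1.41  0.36  1.51 -0.    1.27 -0.12]
0.0187
scene 569.7910916269674 312.8279798941272 234.57368618889637 pos [ 1.1317256  -0.44484938  1.00041224] fwd [-0.54710307  0.37549244 -0.74812009] right [ 0.56882179  0.82245466 -0.00317948] 0.00388671875
top 441.53634973938296 315.1140750077338 236.12275422812507 pos [ 0.44917304 -0.0117287   1.12836239] fwd [ 0.04037962  0.00687532 -0.99916076] right [-0.01350137 -0.99988128 -0.00742592] 0.004072265625
```

View pics/top0.png

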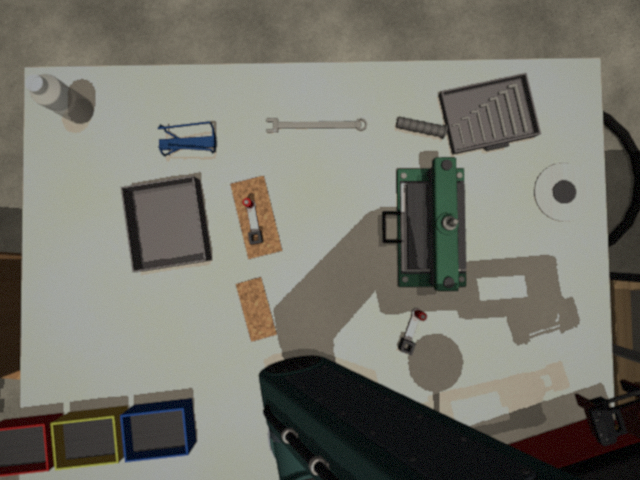

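View pics/scene0.png

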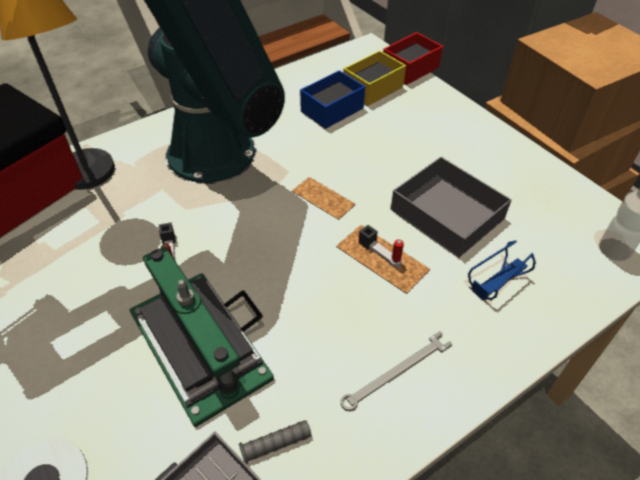

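The top view shows the target crank on the larger mat (boss ~(256,238), red handle ~(248,202)). The look-alike crank is at (405,345) and the small mat at (257,308). The press screw is at (449,223), the tray bar at (386,227) and the tote at (167,223). Next I measure these.

```bash
cat > b.py <<'E'
from h import *
T=np.load('top0.npz');S=np.load('scene0.npz')
def blob(n,im,m,lab,zs,amin=30):
    c,_=cv2.findContours(m.astype(np.uint8),cv2.RETR_EXTERNAL,cv2.CHAIN_APPROX_NONE)
    for k in c:
        if cv2.contourArea(k)<amin: continue
        r=cv2.minAreaRect(k);M=cv2.moments(k);uv=(M['m10']/M['m00'],M['m01']/M['m00'])
        print(lab,n,np.round(uv,1),'A',cv2.contourArea(k),'rect',np.round(r[1],1),[np.round(onplane(n,r[0],z)[0,:2],4) for z in zs], 'box',np.round(onplane(n,cv2.boxPoints(r),zs[0])[:,:2],3).tolist())
for n,D in(('top',T),('scene',S)):
    hsv=cv2.cvtColor(D['im'],cv2.COLOR_BGR2HSV); h,s,v=[hsv[...,i] for i in range(3)]
    W=cloud(n,D['d'])
    blob(n,D['im'],((h<6)|(h>172))&(s>150)&(v>60),'red',[.071,.075],15)
    blob(n,D['im'],(h>8)&(h<22)&(s>90)&(v>90),'cork/orange',[.004],40)
    if n=='top':
        blob(n,D['im'],(h>55)&(h<90)&(s>90)&(v>50)&(np.arange(640)[None]<480)&(np.arange(640)[None]>390)&(np.arange(480)[:,None]<300),'green',[.15,.012],40)
        # crank boss heights, screw heights
        a=(W[...,2]>.03)&(W[...,2]<.055);sub=np.zeros_like(a);sub[215:250,240:275]=1
        blob(n,D['im'],a&sub,'boss',[.044],5)
        z=W[...,2]; print(np.round(z[212:236,438:462:2]*1000).astype(int))
        a=(z>.19);sub=np.zeros_like(a);sub[205:240,430:470]=1; blob(n,D['im'],a&sub,'tip',[.21],3)
        a=(z>.13)&(z<.165);sub=np.zeros_like(a);sub[150:300,425:470]=1; blob(n,D['im'],a&sub,'xhead',[.15],3)
        a=(z>.05)&(z<.09);sub=np.zeros_like(a);sub[160:290,100:220]=1; blob(n,D['im'],a&sub,'tote',[.065],3)
def crop(n,D,X,r,k):
    u,v=np.round(proj(n,X)[0]).astype(int); c=D['im'][v-r:v+r,u-r:u+r]; return cv2.resize(c,(2*r*k,2*r*k),interpolation=cv2.INTER_CUBIC)
s=onplane('top',(449.5,222),.21)[0]; print('screw guess',s)
c=onplane('top',(253,222),.03)[0]
cv2.imwrite('pics/crops.png',np.vstack([np.hstack([crop('top',T,s,18,8),crop('scene',S,s,18,8)]),np.hstack([crop('top',T,c,24,6),crop('scene',S,c,24,6)])]))
E
python3 b.py
```

```text
red top [ 31.5 445.2] A 212.0 rect [48.5 49.8] [array([-0.0021,  0.6938]), array([-4.000e-04,  6.911e-01])] box [[0.049, 0.759], [0.059, 0.641], [-0.053, 0.629], [-0.063, 0.746]]
red top [247.  202.1] A 51.0 rect [8. 8.] [array([0.5764, 0.1584]), array([0.5759, 0.1577])] box [[0.586, 0.168], [0.586, 0.149], [0.567, 0.149], [0.567, 0.168]]
cork/orange top [ 13.1 375.5] A 68.5 rect [ 7.4 17.8] [array([0.1493, 0.7671])] box [[0.15, 0.792], [0.166, 0.75], [0.149, 0.743], [0.133, 0.784]]
cork/orange top [626.4 285.2] A 128.5 rect [24.1  7.2] [array([ 0.36  , -0.7895])] box [[0.353, -0.758], [0.371, -0.76], [0.367, -0.821], [0.349, -0.819]]
cork/orange top [255.7 308.9] A 1443.0 rect [59.2 26. ] [array([0.3123, 0.1487])] box [[0.377, 0.2], [0.393, 0.136], [0.248, 0.098], [0.232, 0.162]]
cork/orange top [255.8 216.9] A 2505.0 rect [76.6 34.7] [array([0.546 , 0.1475])] box [[0.632, 0.214], [0.652, 0.127], [0.461, 0.082], [0.441, 0.168]]
green top [412.7 174.5] A 153.5 rect [13.9 25.3] [array([ 0.6202, -0.2178]), array([ 0.6443, -0.2468])] box [[0.633, -0.189], [0.638, -0.245], [0.607, -0.247
[... 3704 characters left out ...]
.659], [0.081, 0.468]]
cork/orange scene [365.3  63. ] A 121.5 rect [ 5.8 31.8] [array([-0.102 ,  0.6063])] box [[-0.11, 0.55], [-0.123, 0.676], [-0.094, 0.663], [-0.082, 0.539]]
cork/orange scene [303.8  39.9] A 1391.5 rect [18.9 85.7] [array([-0.3341,  0.5366])] box [[-0.386, 0.397], [-0.392, 0.735], [-0.281, 0.679], [-0.282, 0.358]]
cork/orange scene [589.7  49. ] A 5512.0 rect [119.8  70.1] [array([0.2208, 1.2894])] box [[0.078, 1.113], [-0.139, 1.566], [0.362, 1.463], [0.494, 1.08]]
cork/orange scene [32.1 17.1] A 2312.0 rect [40. 76.] [array([-0.9801, -0.1646])] box [[-1.21, -0.235], [-1.049, -0.004], [-0.771, -0.101], [-0.918, -0.311]]
screw guess [ 0.51182169 -0.28526293  0.21      ]
```

View pics/crops.png

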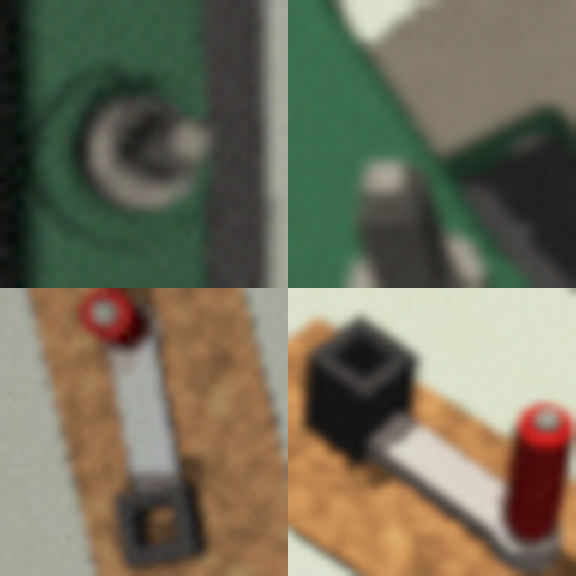

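The crops show the screw with its bright tip in both views, and the crank with its boss and capped red handle. Next I refine with depth from both cameras and triangulation.

```bash
cat > c.py <<'E'
from h import *
from scipy.optimize import least_squares
D={n:np.load(n+'0.npz') for n in('top','scene')}
W={n:cloud(n,D[n]['d']) for n in D}
c0=np.array([.512,-.293])
for n in D:
    w=W[n]; near=np.hypot(*(w[...,:2]-c0).transpose(2,0,1))<.03
    P=w[near]; print(n,'z pct',np.percentile(P[:,2],[50,90,97,100]))
    sh=P[(P[:,2]>.166)&(P[:,2]<.179)]; print('shoulder',len(sh),sh.mean(0))
    sq=P[(P[:,2]>.181)&(P[:,2]<.200)]; print('square',len(sq),sq.mean(0))
    if len(sq)>8:
        A=np.c_[sq[:,:2]-sq[:,:2].mean(0)]; u,s,vt=np.linalg.svd(A); print('horizontal normal deg',np.degrees(np.arctan2(vt[1,1],vt[1,0])),s/np.sqrt(len(sq)))
    m=near&(w[...,2]>.203); g=cv2.cvtColor(D[n]['im'],cv2.COLOR_BGR2GRAY); v,u=np.nonzero(m)
    b=g[v,u]>130; print('tip px',u[b].mean(),v[b].mean(),b.sum(),'xy',onplane(n,(u[b].mean(),v[b].mean()),.211))
    # crank
    mid=np.array([.491,.144]); P=w.reshape(-1,3)
    bt=P[(np.hypot(*(P[:,:2]-mid).T)<.03)&(P[:,2]>.036)&(P[:,2]<.052)]; print('bosstop',len(bt),bt.mean(0))
    f=np.float32(cv2.minAreaRect(np.float32(bt[:,:2]*1000))[1]); r=cv2.minAreaRect(np.float32(bt[:,:2]*1000)); print(r)
    hd=P[(np.hypot(*(P[:,:2]-[.578,.157]).T)<.03)&(P[:,2]>.066)&(P[:,2]<.085)]; print('handletop',len(hd),hd.mean(0))
    hs=P[(np.hypot(*(P[:,:2]-[.535,.150]).T)<.02)]; print('arm z',np.median(hs[:,2]))
    be=P[(abs(P[:,0]-.5)<.03)&(abs(P[:,1])<.03)]; print('bench z',np.median(be[:,2]))
t=proj('top',[*c0,.195])[0];s=proj('scene',[*c0,.195])[0]
def crop(n,uv,r,k):
    u,v=np.round(uv).astype(int); c=D[n]['im'][v-r:v+r,u-r:u+r]; print(n,u-r,v-r);return cv2.normalize(cv2.resize(c,None,fx=k,fy=k,interpolation=cv2.INTER_CUBIC),None,0,255,cv2.NORM_MINMAX)
cv2.imwrite('pics/screw.png',np.hstack([crop('top',t,12,16),crop('scene',s,12,16)]))
E
python3 c.py
```

```text
top z pct [0.15281561 0.17975905 0.20884231 0.21452988]
shoulder 87 [ 0.5111768  -0.29134597  0.17341575]
square 27 [ 0.51180405 -0.29212242  0.19037097]
horizontal normal deg 97.86488116504448 [0.00539044 0.0029797 ]
tip px nan nan 0 xy [[nan nan nan]]
bosstop 120 [0.49223061 0.14446735 0.04417777]
((491.9608154296875, 144.51034545898438), (29.902019500732422, 30.539945602416992), 8.472613334655762)
handletop 66 [0.5754664  0.15794049 0.07572982]
arm z 0.01497659497635198
bench z 0.0006633889465249411
scene z pct [0.15655644 0.20076999 0.20963928 0.21595093]
shoulder 146 [ 0.52002028 -0.2997733   0.17282328]
square 71 [ 0.51888301 -0.29963531  0.1898258 ]
horizontal normal deg 179.54453405092036 [0.00517373 0.00271674]
tip px 180.5 281.5 14 xy [[ 0.51298514 -0.29790222  0.211     ]]
bosstop 152 [0.49423146 0.14243013 0.04217077]
((493.5355224609375, 143.33262634277344), (32.16652297973633, 33.60423278808594), 13.470147132873535)
handletop 82 [0.57928697 0.15526849 0.07374095]
arm z 0.01403838699800386
bench z 7.739341628357342e-05
top 439 210
scene 172 273c.py:14: RuntimeWarning: Mean of empty slice.
  b=g[v,u]>130; print('tip px',u[b].mean(),v[b].mean(),b.sum(),'xy',onplane(n,(u[b].mean(),v[b].mean()),.211))
  ret = ret.dtype.type(ret / rcount)
```

View pics/screw.png

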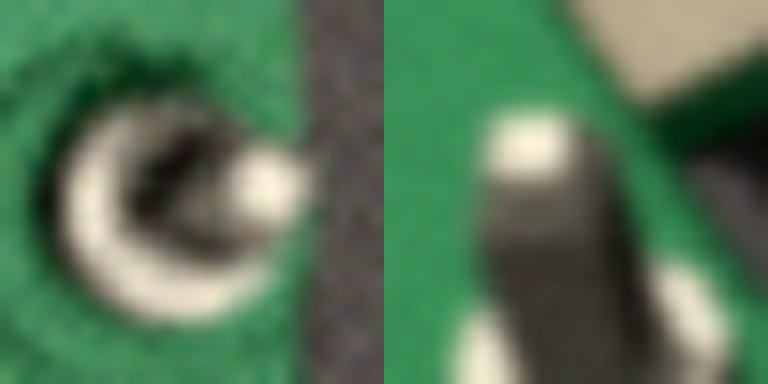

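```bash
cat > d.py <<'E'
from h import *
from scipy.optimize import least_squares
D={n:np.load(n+'0.npz') for n in('top','scene')}
# tip triangulation
px={'scene':(180.8,281.9),'top':(455.1,221.3)}
for z in(.208,.210,.212): print(z,[np.round(onplane(n,px[n],z)[0,:2],4) for n in px])
w=cloud('scene',D['scene']['d']); g=cv2.cvtColor(D['scene']['im'],cv2.COLOR_BGR2GRAY)
print(g[276:302,174:194])
P=w.reshape(-1,3); P=P[(np.hypot(*(P[:,:2]-[.516,-.297]).T)<.02)&(P[:,2]>.181)&(P[:,2]<.201)]
for a0 in range(-60,30,10):
    f=lambda p:(lambda q: np.maximum(q@[np.cos(p[2]),np.sin(p[2])],q@[-np.sin(p[2]),np.cos(p[2])])-.007)(P[:,:2]-p[:2])
    r=least_squares(f,[.512,-.295,np.radians(a0)],loss='soft_l1',f_scale=.002); print(a0,np.round(r.x,4),np.degrees(r.x[2]),r.cost*1e6)
    f2=lambda a:f([.5125,-.2955,a[0]]); r=least_squares(f2,[np.radians(a0)],loss='soft_l1',f_scale=.002); print('   fixed c',np.degrees(r.x),r.cost*1e6)
# press yaw from crosshead/plate edges in top depth
w=cloud('top',D['top']['d']);z=w[...,2]
m=(z>.138)&(z<.16);m[:150]=0;m[300:]=0;m[:,:425]=0;m[:,470:]=0
xs=[];
for row in range(162,286,2):
    c=np.nonzero(m[row])[0]
    if len(c)>10: xs.append((row,c.min(),c.max()))
xs=np.array(xs)
for k in(1,2):
    W_=onplane('top',np.c_[xs[:,k],xs[:,0]],.15); p=np.polyfit(W_[:,0],W_[:,1],1); print('edge slope deg',np.degrees(np.arctan(p[0])),'y at .5125',np.polyval(p,.5125))
# bar (black) in top
g=cv2.cvtColor(D['top']['im'],cv2.COLOR_BGR2GRAY); b=(g<45).astype(np.uint8); b[:200]=0;b[255:]=0;b[:,:375]=0;b[:,402:]=0
v,u=np.nonzero(b[:,:390]); L=onplane('top',np.c_[u,v],.044); print('bar',len(u),L.min(0),L.max(0),L.mean(0),np.degrees(np.arctan(np.polyfit(L[:,0],L[:,1],1)[0])))
E
python3 d.py
```

```text
0.208 [array([ 0.5117, -0.2973]), array([ 0.5133, -0.2975])]
0.21 [array([ 0.5133, -0.2977]), array([ 0.5131, -0.2969])]
0.212 [array([ 0.5148, -0.298 ]), array([ 0.513 , -0.2963])]
[[ 90  91  90  90  91  89  88  89  88  83  80  89 108 120 123 124 124 120
  115  99]
 [ 89  91  91  91  90  89  88  89  91  87  81  79  95 113 121 120 114  99
   84  71]
 [ 91  91  91  90  90  90  92  92  91  89  87  80  84  99 108  98  86  69
   56  48]
 [ 91  90  91  90  93  99 103 105 103  96  89  82  76  77  79  67  56  49
   45  43]
 [ 89  89  88  93 105 125 135 139 132 109  91  83  79  69  60  49  43  42
   41  38]
 [ 89  89  91  94 114 142 157 161 151 117  84  79  77  73  62  47  43  40
   38  34]
 [ 90  89  91  96 119 145 158 162 150 115  83  73  73  74  67  53  43  40
   39  38]
 [ 89  88  90  96 113 132 140 140 128 101  75  67  67  77  76  66  55  54
   56  49]
 [ 90  91  89  91  92  97 101 100  95  83  71  61  60  74  80  75  63  63
   63  64]
 [ 90  91  90  88  85  82  81  77  77  76  69  59  52  66  80  78  70  64
   63  66]
 [ 90  89  90  87  83  79  75  75  75  73  67  55  46  60  77  82  7
[... 1880 characters left out ...]
 -0.6206] -35.55577495828563 26.783146180916404
   fixed c [-12.29078714] 106.78219350754932
0 [ 0.5134 -0.2985 -0.6206] -35.55577050356733 26.783146181047314
   fixed c [-12.29095713] 106.78219350734489
10 [ 0.5134 -0.2985 -0.6206] -35.555698013560324 26.783146183936974
   fixed c [-12.29095713] 106.78219350734489
20 [ 0.5134 -0.2985 -0.6206] -35.55583991348294 26.7831461796216
   fixed c [-12.29095713] 106.78219350734489
edge slope deg -0.40261355475176097 y at .5125 -0.2704459510814783
edge slope deg -0.386580320507156 y at .5125 -0.3199043416601215
bar 119 [ 0.47606326 -0.18683882  0.044     ] [ 0.55238173 -0.1687682   0.044     ] [ 0.51523601 -0.17458526  0.044     ] -0.3237262891384364
```

```bash
cat > plan.py <<'E'
from h import *
def cmd(): 
    o=monitor.get_obs(); x=R.from_quat(o['ee_rot']).as_matrix()[:,0]; return np.array(o['position']),np.degrees(np.arctan2(x[1],x[0]))
def legs(wps,start=None):
    """wps: (x,y,z,az). prints one tool-frame target per leg, with number of rows needed"""
    p,a=start if start else cmd(); print('from',np.round(p,4),round(a,2))
    for w in wps:
        d=np.array(w[:3])-p; c,s=np.cos(np.radians(a)),np.sin(np.radians(a)); da=(w[3]-a+180)%360-180
        f=np.array([d@[c,s,0],d@[s,-c,0],-d[2]])/.15
        print(np.round([*f,-da/180],3).tolist(),'rows',int(np.ceil(max(np.linalg.norm(d)/.0417,abs(da)/7.16))), 'BAD' if abs(f).max()>1 else '')
        p,a=np.array(w[:3],float),w[3]
E
python3 -c "
from plan import *
legs([(.29,-.50,.26,9),(.40,-.37,.26,9),(.44,-.24,.26,9),(.47,-.11,.26,9),(.485,.02,.26,9),(.492,.144,.2,9),(.492,.144,.12,9)])"
```

```text
from [ 0.165  -0.5762  0.2219] 15.97
[0.941, -0.259, -0.254, 0.039] rows 4 
[0.86, -0.741, -0.0, 0.0] rows 5 
[0.399, -0.814, -0.0, 0.0] rows 4 
[0.333, -0.825, -0.0, 0.0] rows 4 
[0.234, -0.84, -0.0, 0.0] rows 4 
[0.175, -0.809, 0.4, 0.0] rows 4 
[0.0, 0.0, 0.533, 0.0] rows 2
```

Request:
send_rows --pt "0.25 -0.07 -0.25 0.039" --pt "0.5 -0.14 -0.25 0.039" --pt "0.75 -0.2 -0.25 0.039" --pt "0.94 -0.26 -0.25 0.039" --jaw 80 --squeeze 50

```text
time: 0.43
position: [0.2919, -0.4997, 0.2609]
ee_rot: [0.997, 0.078, 0.001, 0.0]
force: [0.1, 0.6, 0.1]
finger_gap: 0.0709
```

Request:
send_rows --pt "0.17 -0.15 0 0" --pt "0.34 -0.3 0 0" --pt "0.52 -0.45 0 0" --pt "0.69 -0.6 0 0" --pt "0.86 -0.74 0 0"

```text
time: 0.85
position: [0.4007, -0.3689, 0.2598]
ee_rot: [0.997, 0.078, -0.0, -0.0]
force: [0.6, -0.6, -0.4]
finger_gap: 0.0703
```

Request:
send_rows --pt "0.1 -0.2 0 0" --pt "0.2 -0.4 0 0" --pt "0.3 -0.6 0 0" --pt "0.4 -0.81 0 0"

```text
time: 1.18
position: [0.4405, -0.2398, 0.2598]
ee_rot: [0.997, 0.078, -0.0, -0.0]
force: [0.2, -0.6, 0.6]
finger_gap: 0.0702
```

Request:
send_rows --pt "0.08 -0.2 0 0" --pt "0.16 -0.4 0 0" --pt "0.25 -0.6 0 0" --pt "0.33 -0.82 0 0"

```text
time: 1.52
position: [0.4703, -0.1109, 0.26]
ee_rot: [0.997, 0.078, -0.0, -0.0]
force: [-0.1, -0.2, -0.1]
finger_gap: 0.0701
```

Request:
send_rows --pt "0.06 -0.2 0 0" --pt "0.12 -0.4 0 0" --pt "0.18 -0.6 0 0" --pt "0.23 -0.84 0 0"

```text
time: 1.85
position: [0.4848, 0.0187, 0.26]
ee_rot: [0.997, 0.078, -0.0, 0.0]
force: [0.5, -0.7, 0.2]
finger_gap: 0.0701
```

Request:
send_rows --pt "0.04 -0.2 0.1 0" --pt "0.09 -0.4 0.2 0" --pt "0.13 -0.6 0.3 0" --pt "0.17 -0.81 0.4 0" --pt "0.17 -0.81 0.4 0"

```text
time: 2.27
position: [0.4887, 0.1459, 0.1973]
ee_rot: [0.997, 0.08, -0.002, -0.001]
force: [-0.1, 0.6, -0.2]
finger_gap: 0.0701
```

```bash
python3 -c "
from plan import *
st()
legs([(.492,.144,.12,9),(.492,.144,.045,9),(.492,.144,.013,9)])"
```

```text
t 2.27 p [0.4887 0.1459 0.1973] R [[0.987, 0.159, -0.005], [0.159, -0.987, 0.002], [-0.004, -0.002, -1.0]] F [-0.1  0.6 -0.2] T [0.01 0.01 0.07] gap 0.0701 q [0.15 0.26 1.73 0.   1.16 1.56]
from [0.4887 0.1459 0.1973] 9.14
[0.02, 0.016, 0.515, 0.001] rows 2 
[0.0, 0.0, 0.5, 0.0] rows 2 
[0.0, 0.0, 0.213, 0.0] rows 1
```

Request:
send_rows --pt "0 0 0.25 0" --pt "0 0 0.5 0" --pt "0 0 0.5 0" --pt "0 0 0.5 0"

```text
time: 2.6
position: [0.489, 0.141, 0.124]
ee_rot: [0.997, 0.078, -0.003, 0.0]
force: [-0.8, -0.4, 0.4]
finger_gap: 0.0705
```

```bash
python3 -c "
from plan import *
st()
legs([(.4925,.144,.045,9),(.4925,.144,.013,9)])"
```

```text
t 2.6 p [0.489 0.141 0.124] R [[0.988, 0.156, -0.005], [0.156, -0.988, -0.001], [-0.005, -0.0, -1.0]] F [-0.8 -0.4  0.4] T [0.04 0.01 0.  ] gap 0.0705 q [ 0.14  0.35  1.81 -0.    0.98  1.56]
from [0.489 0.141 0.124] 8.95
[0.026, -0.016, 0.527, -0.0] rows 2 
[0.0, 0.0, 0.213, 0.0] rows 1
```

Request:
send_rows --pt "0.026 -0.016 0.26 0" --pt "0.026 -0.016 0.5 0" --pt "0.026 -0.016 0.5 0" --pt "0.026 -0.016 0.5 0"

```text
time: 2.93
position: [0.4942, 0.1442, 0.0509]
ee_rot: [0.997, 0.078, -0.001, 0.0]
force: [0.3, 0.5, 0.1]
finger_gap: 0.0703
```

```bash
python3 -c "
from plan import *
st()
legs([(.4925,.144,.013,9)])"
```

```text
t 2.93 p [0.4942 0.1442 0.0509] R [[0.988, 0.155, -0.002], [0.155, -0.988, -0.0], [-0.002, -0.0, -1.0]] F [0.3 0.5 0.1] T [-0.03 -0.   -0.01] gap 0.0703 q [0.15 0.47 1.87 0.   0.81 1.56]
from [0.4942 0.1442 0.0509] 8.93
[-0.011, -0.001, 0.253, -0.0] rows 1
```

Request:
send_rows --pt "-0.01 0 0.12 0" --pt "-0.01 0 0.25 0" --pt "-0.01 0 0.25 0"

```text
time: 3.18
position: [0.4935, 0.1442, 0.0136]
ee_rot: [0.997, 0.078, 0.0, -0.0]
force: [-0.0, 0.0, -0.4]
finger_gap: 0.0702
```

Request:
send_rows --pt "0 0 0 0" --pt "0 0 0 0" --pt "0 0 0 0" --pt "0 0 0 0" --pt "0 0 0 0" --jaw 0

```text
time: 3.6
position: [0.4936, 0.1445, 0.0137]
ee_rot: [0.997, 0.078, 0.001, -0.0]
force: [-0.0, -0.4, -0.6]
finger_gap: 0.0405
```

Request:
send_rows --pt "0 0 0 0" --pt "0 0 -0.1 0" --pt "0 0 -0.3 0" --pt "0 0 -0.5 0" --pt "0 0 -0.5 0"

```text
time: 4.02
position: [0.4959, 0.1449, 0.0918]
ee_rot: [0.997, 0.078, 0.003, -0.0]
force: [1.2, -0.0, -3.3]
finger_gap: 0.0301
```

```bash
cat > look.py <<'E'
from h import *
import sys
def grab(tag):
    D={}
    for n in('top','scene'):
        im,d=capture(n); D[n]=(im,d); np.savez(f'{n}_{tag}.npz',im=im,d=d)
    return D
def crop(n,im,X,r,k):
    u,v=np.clip(np.round(proj(n,X)[0]).astype(int),r,[639-r,479-r]); return cv2.resize(im[v-r:v+r,u-r:u+r],None,fx=k,fy=k,interpolation=cv2.INTER_CUBIC),(u-r,v-r)
E
python3 -c "
from look import *
o=st(); D=grab('g1'); p=o['position']
a=[crop(n,D[n][0],p,45,6) for n in('top','scene')]; print([x[1] for x in a])
cv2.imwrite('pics/grasp1.png',np.hstack([x[0] for x in a])[:, :])"
```

```text
t 4.02 p [0.4959 0.1449 0.0918] R [[0.988, 0.156, 0.007], [0.156, -0.988, 0.001], [0.007, -0.0, -1.0]] F [ 1.2 -0.  -3.3] T [ 0.01 -0.08 -0.02] gap 0.0301 q [0.15 0.4  1.84 0.   0.9  1.56]
[(np.int64(207), np.int64(190)), (np.int64(325), np.int64(172))]
```

```bash
python3 -c "
import cv2;a=cv2.imread('pics/grasp1.png');print(a.shape);cv2.imwrite('pics/grasp1s.png',cv2.resize(a,(800,400)))"
```

```text
(540, 1080, 3)
```

View pics/grasp1s.png

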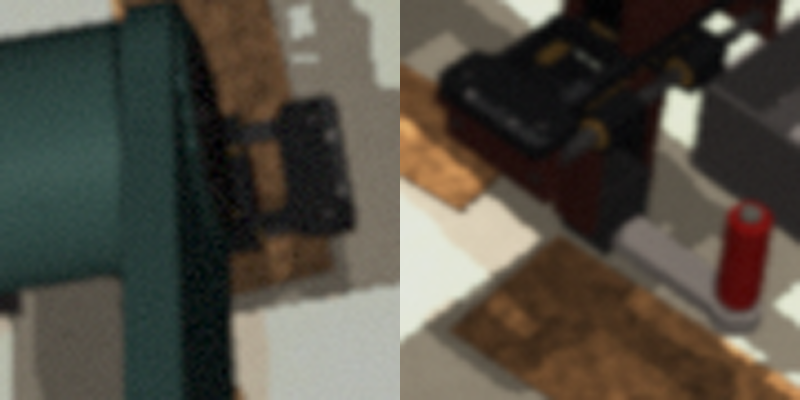

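The crank is in the gripper, lifted about 80 mm, with its handle visible at scene ~(409,220). Next I measure how it sits in the hand.

```bash
cat > inhand.py <<'E'
from h import *
import sys
# handle cap -> crank pose in hand. arg: tag
def hand(tag,o):
    Z=np.load(f'scene_{tag}.npz'); im,d=Z['im'],Z['d']; w=cloud('scene',d)
    hsv=cv2.cvtColor(im,cv2.COLOR_BGR2HSV); h,s,v=[hsv[...,i] for i in range(3)]
    p=np.array(o['position']); near=(np.hypot(w[...,0]-p[0],w[...,1]-p[1])<.13)&(w[...,2]>.0)&(d>0)
    red=((h<8)|(h>170))&(s>150)&(v>60)&near
    n,l,stt,c=cv2.connectedComponentsWithStats(red.astype(np.uint8)); i=1+np.argmax(stt[1:,4]); x,y,ww,hh=stt[i][:4]; m=l==i
    P=w[m]; # side points of a cylinder r=.011, facing camera; axis = mean shifted away from camera
    cam_=cam('scene'); cp=-cam_[1].T@cam_[2]
    z0,z1=np.percentile(P[:,2],[2,98]); side=P[(P[:,2]<z1-.012)]
    dv=side.mean(0)[:2]-cp[:2]; dv/=np.linalg.norm(dv); ax=side.mean(0)[:2]+dv*.011*np.pi/4
    R_=R.from_quat(o['ee_rot']).as_matrix(); rel=np.array([*ax,z1])-p
    print('red box',x,y,ww,hh,'n',m.sum(),'axis xy',ax,'z lo hi',z0,z1,'rel along tool x,y',rel[:2]@R_[:2,0],rel[:2]@R_[:2,1],'top z rel',rel[2])
    # edges based: left/right columns at mid, bottom row ray
    print('side az of handle seen from tcp',np.degrees(np.arctan2(rel[1],rel[0])))
if __name__=='__main__':
    o=st(); hand(sys.argv[1],o)
E
python3 inhand.py g1
```

```text
t 4.12 p [0.4934 0.1445 0.0882] R [[0.988, 0.156, 0.002], [0.156, -0.988, 0.0], [0.002, -0.0, -1.0]] F [ 0.1  0.6 -4.7] T [0.01 0.01 0.02] gap 0.0297 q [0.15 0.4  1.84 0.   0.89 1.56]
red box 397 219 12 23 n 180 axis xy [0.5807275  0.15898067] z lo hi 0.09556214422157815 0.14863928086352812 rel along tool x,y 0.08850545689271946 -0.0007361125258526873 top z rel 0.06048450911703271
side az of handle seen from tcp 9.437729298691858
```

```bash
python3 -c "
from plan import *
legs([(.493,.13,.235,9),(.497,.0,.27,9),(.507,-.14,.27,-20),(.5119,-.2767,.27,-33),(.5119,-.2967,.25,-33)])"
```

```text
from [0.4934 0.1445 0.0882] 8.96
[-0.018, 0.095, -0.979, -0.0] rows 4 
[-0.109, 0.86, -0.233, 0.0] rows 4 
[-0.08, 0.932, -0.0, 0.161] rows 5 
[0.342, 0.845, -0.0, 0.072] rows 4 
[0.073, 0.112, 0.133, 0.0] rows 1
```

Request:
send_rows --pt "0 0.02 -0.25 0" --pt "0 0.05 -0.5 0" --pt "-0.01 0.07 -0.75 0" --pt "-0.018 0.095 -0.98 0"

```text
time: 4.45
position: [0.491, 0.1296, 0.2341]
ee_rot: [0.997, 0.078, -0.002, 0.0]
force: [1.0, 1.3, -3.6]
finger_gap: 0.0297
```

Request:
send_rows --pt "-0.02 0.2 -0.06 0" --pt "-0.05 0.4 -0.12 0" --pt "-0.08 0.63 -0.18 0" --pt "-0.11 0.86 -0.23 0"

```text
time: 4.78
position: [0.4949, -0.001, 0.2675]
ee_rot: [0.997, 0.079, -0.002, -0.0]
force: [1.6, -0.3, -4.1]
finger_gap: 0.0297
```

Request:
send_rows --pt "-0.02 0.19 0 0.032" --pt "-0.03 0.37 0 0.064" --pt "-0.05 0.56 0 0.096" --pt "-0.06 0.75 0 0.128" --pt "-0.08 0.93 0 0.161"

```text
time: 5.2
position: [0.5049, -0.1409, 0.2664]
ee_rot: [0.984, -0.176, -0.002, -0.001]
force: [-0.3, -0.2, -3.6]
finger_gap: 0.0296
```

Request:
send_rows --pt "0.09 0.21 0 0.018" --pt "0.17 0.42 0 0.036" --pt "0.26 0.63 0 0.054" --pt "0.34 0.845 0 0.072" --pt "0.34 0.845 0 0.072"

```text
time: 5.62
position: [0.51, -0.2824, 0.2661]
ee_rot: [0.958, -0.287, -0.001, 0.001]
force: [1.0, -0.2, -4.3]
finger_gap: 0.0295
```

Request:
send_rows --pt "0.07 0.11 0.07 0" --pt "0.07 0.11 0.13 0" --pt "0.07 0.11 0.13 0" --pt "0.07 0.11 0.13 0"

```text
time: 5.95
position: [0.5091, -0.2943, 0.2471]
ee_rot: [0.959, -0.284, -0.003, -0.001]
force: [-0.4, -0.2, -2.6]
finger_gap: 0.0294
```

```bash
python3 -c "
from plan import *
from look import *
from inhand import hand
o=st(); D=grab('g2'); hand('g2',o)
legs([(.5119,-.2967,.229,-33),(.5119,-.2967,.215,-33)])
a=[crop(n,D[n][0],[.513,-.297,.22],40,5) for n in('top','scene')]; print([x[1] for x in a])
cv2.imwrite('pics/hover.png',np.hstack([x[0] for x in a]))"
```

```text
t 5.95 p [ 0.5091 -0.2943  0.2471] R [[0.839, -0.544, -0.004], [-0.544, -0.839, 0.004], [-0.006, -0.001, -1.0]] F [-0.4 -0.2 -2.6] T [ 0.07  0.07 -0.04] gap 0.0294 q [-0.64  0.32  1.5   0.    1.32  1.5 ]
red box 159 284 18 30 n 326 axis xy [ 0.58301589 -0.34202261] z lo hi 0.2525832276555148 0.3054360314864244 rel along tool x,y 0.08796387494594575 -0.00020281361296651016 top z rel 0.05829756633564384
side az of handle seen from tcp -32.85500734500162
from [ 0.5102 -0.2947  0.249 ] -32.94
[0.017, 0.005, 0.133, 0.0] rows 1 
[0.0, 0.0, 0.093, 0.0] rows 1 
[(np.int64(417), np.int64(181)), (np.int64(140), np.int64(238))]
```

View pics/hover.png

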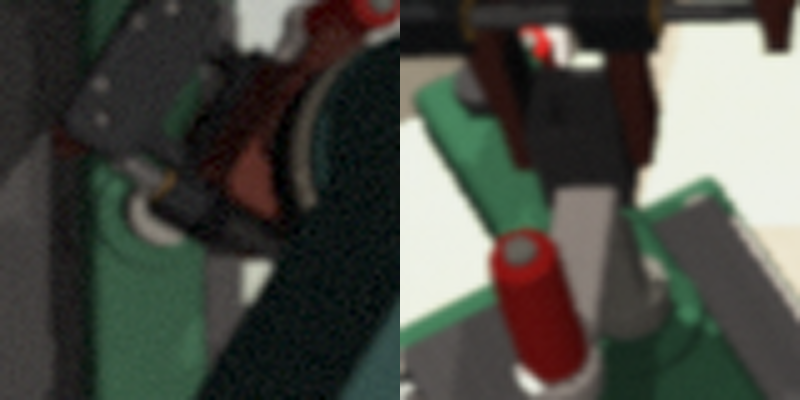

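The gripped boss hovers over the screw tip: arm at scene (155,280), handle ~(165,297). Lowering in small steps and watching the force.

Request:
send_rows --pt "0.014 0.003 0.05 0" --pt "0.014 0.003 0.1 0" --pt "0.014 0.003 0.14 0" --pt "0.014 0.003 0.14 0" --pt "0.014 0.003 0.14 0"

```text
time: 6.47
position: [0.5116, -0.297, 0.228]
ee_rot: [0.959, -0.284, -0.001, -0.0]
force: [0.7, 0.3, -3.3]
finger_gap: 0.0296
```

Request:
send_rows --pt "0 0 0 0" --pt "0 0 0 0" --pt "0 0 0.01 0"

```text
time: 6.72
position: [0.5124, -0.2977, 0.2278]
ee_rot: [0.959, -0.284, 0.001, 0.0]
force: [0.5, 0.6, -2.9]
finger_gap: 0.0298
```

```bash
python3 -c "
from plan import *
o=st();print(o['dq'])
legs([(.5115,-.2964,.215,-33),(.5115,-.2964,.183,-33)])"
```

```text
t 6.72 p [ 0.5124 -0.2977  0.2278] R [[0.839, -0.544, 0.001], [-0.544, -0.839, -0.001], [0.001, -0.0, -1.0]] F [ 0.5  0.6 -2.9] T [0.02 0.02 0.01] gap 0.0298 q [-0.64  0.34  1.52  0.    1.28  1.5 ]
[ 4.95289140e-05  1.89825913e-02  2.80805128e-02 -3.60303129e-04
 -4.51787505e-02  9.68046321e-04]
from [ 0.5124 -0.2977  0.2278] -32.99
[-0.01, -0.004, 0.085, 0.0] rows 1 
[0.0, 0.0, 0.213, 0.0] rows 1
```

Request:
send_rows --pt "-0.005 -0.004 0.02 0" --pt "-0.006 -0.004 0.04 0" --pt "-0.006 -0.004 0.06 0" --pt "-0.006 -0.004 0.06 0"

```text
time: 7.05
position: [0.5112, -0.2962, 0.2173]
ee_rot: [0.959, -0.284, -0.0, -0.0]
force: [0.6, 0.1, -2.6]
finger_gap: 0.0294
```

Request:
send_rows --pt "0 0 0.015 0" --pt "0 0 0.03 0" --pt "0 0 0.04 0" --pt "0 0 0.04 0"

```text
time: 7.38
position: [0.5113, -0.2963, 0.2117]
ee_rot: [0.959, -0.284, -0.0, -0.0]
force: [0.1, -0.3, -4.7]
finger_gap: 0.0296
```

Request:
send_rows --pt "0 0 0.015 0" --pt "0 0 0.03 0" --pt "0 0 0.04 0" --pt "0 0 0.04 0"

```text
time: 7.72
position: [0.5113, -0.2963, 0.2057]
ee_rot: [0.959, -0.284, -0.0, -0.0]
force: [0.1, -0.3, -4.4]
finger_gap: 0.0297
```

Request:
send_rows --pt "0 0 0.015 0" --pt "0 0 0.03 0" --pt "0 0 0.04 0" --pt "0 0 0.04 0"

```text
time: 8.05
position: [0.5113, -0.2963, 0.1997]
ee_rot: [0.959, -0.284, -0.0, -0.0]
force: [0.1, 0.1, -4.3]
finger_gap: 0.0295
```

Request:
send_rows --pt "0 0 0.02 0" --pt "0 0 0.04 0" --pt "0 0 0.06 0" --pt "0 0 0.08 0" --pt "0 0 0.08 0"

```text
time: 8.47
position: [0.5116, -0.2965, 0.1885]
ee_rot: [0.959, -0.284, 0.0, -0.0]
force: [-1.5, 0.6, 1.7]
finger_gap: 0.0298
```

Request:
send_rows --pt "0 0 0.01 0" --pt "0 0 0.02 0" --pt "0 0 0.025 0" --pt "0 0 0.03 0" --pt "0 0 0.03 0"

```text
time: 8.88
position: [0.5117, -0.2966, 0.1883]
ee_rot: [0.959, -0.284, 0.001, 0.0]
force: [-9.9, 5.5, 30.8]
finger_gap: 0.0299
```

```bash
python3 -c "
from plan import *
from look import *
from inhand import hand
o=st(); D=grab('g3'); hand('g3',o)"
```

```text
t 8.88 p [ 0.5117 -0.2966  0.1883] R [[0.839, -0.544, 0.002], [-0.544, -0.839, -0.002], [0.002, 0.0, -1.0]] F [-9.9  5.5 30.8] T [ 1.38  1.81 -0.06] gap 0.0299 q [-0.64  0.38  1.57 -0.    1.19  1.5 ]
red box 165 307 18 29 n 299 axis xy [ 0.58353753 -0.3436693 ] z lo hi 0.19366337010835044 0.24633778490305433 rel along tool x,y 0.08588446712053092 0.0004428570257689802 top z rel 0.058055648905793844
side az of handle seen from tcp -33.26686579772622
```

```bash
python3 -c "
from h import *
from inhand import hand
hand('0',{'position':[.4925,.144,.014],'ee_rot':R.from_euler('xyz',[180,0,9],degrees=True).as_quat()})" 2>&1 || ls; ls *.npz
```

```text
Traceback (most recent call last):
  File "inhand.py", line 5, in hand
    Z=np.load(f'scene_{tag}.npz'); im,d=Z['im'],Z['d']; w=cloud('scene',d)
FileNotFoundError: [Errno 2] No such file or directory: 'scene_0.npz'
a.py
b.py
c.py
d.py
h.py
inhand.py
look.py
pics
plan.py
scene0.npz
scene_g1.npz
scene_g2.npz
scene_g3.npz
top0.npz
top_g1.npz
top_g2.npz
top_g3.npz
scene0.npz
scene_g1.npz
scene_g2.npz
scene_g3.npz
top0.npz
top_g1.npz
top_g2.npz
top_g3.npz
```

Request:
send_rows --pt "0 0 -0.015 0" --pt "0 0 -0.025 0" --pt "0 0 -0.025 0"

```text
time: 9.23
position: [0.5117, -0.2966, 0.1884]
ee_rot: [0.959, -0.284, 0.0, 0.0]
force: [-3.3, 2.0, 9.5]
finger_gap: 0.0299
```

```bash
cp scene0.npz scene_0.npz; python3 -c "
from h import *
from inhand import hand
hand('0',{'position':[.4925,.144,.014],'ee_rot':R.from_euler('xyz',[180,0,9],degrees=True).as_quat()})"
```

```text
red box 393 241 10 21 n 152 axis xy [0.57808239 0.15813241] z lo hi 0.02492406993098047 0.0767961128207015 rel along tool x,y 0.08673952204554915 -0.0005703779022148405 top z rel 0.06279611282070151
side az of handle seen from tcp 9.376757615543264
```

Request:
send_rows --pt "0 0 -0.01 0" --pt "0 0 -0.01 0" --pt "0 0 -0.01 0" --pt "0 0 -0.01 0" --pt "0 0 -0.01 0" --jaw 60

```text
time: 9.65
position: [0.5116, -0.2965, 0.1885]
ee_rot: [0.959, -0.284, -0.0, -0.0]
force: [-0.9, -0.0, -0.1]
finger_gap: 0.0528
```

Request:
send_rows --pt "0 0 -0.02 0" --pt "0 0 -0.2 0" --pt "0 0 -0.4 0" --pt "0 0 -0.5 0" --pt "0 0 -0.5 0"

```text
time: 10.07
position: [0.5137, -0.298, 0.2681]
ee_rot: [0.959, -0.284, 0.003, 0.001]
force: [0.4, 0.0, 1.1]
finger_gap: 0.0527
```

```bash
python3 -c "
from plan import *
from look import *
from inhand import hand
o=st(); D=grab('g4'); hand('g4',o)
a=[crop(n,D[n][0],[.54,-.315,.2],40,5) for n in('top','scene')]
cv2.imwrite('pics/seated.png',np.hstack([x[0] for x in a]))"
```

```text
t 10.07 p [ 0.5137 -0.298   0.2681] R [[0.839, -0.544, 0.006], [-0.544, -0.839, -0.004], [0.007, 0.0, -1.0]] F [0.4 0.  1.1] T [ 0.02  0.01 -0.05] gap 0.0527 q [-0.64  0.31  1.47  0.    1.36  1.5 ]
red box 164 307 19 29 n 305 axis xy [ 0.57973186 -0.34302512] z lo hi 0.14731363428992925 0.24650863697507375 rel along tool x,y 0.07995421062208083 0.0018241099504796418 top z rel -0.021546420738716432
side az of handle seen from tcp -34.28952747338719
```

View pics/seated.png

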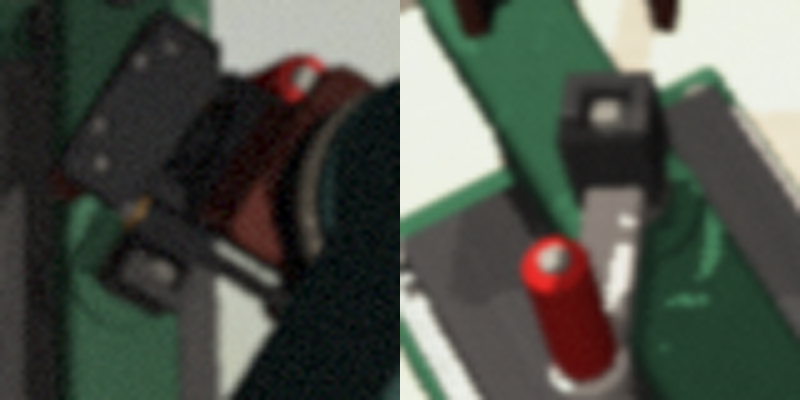

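The crank is seated: the tip shows inside the hole just below the boss top, and the underside sits at ~174 mm. The handle is at about (0.584,-0.344). Next I grip the handle.

```bash
python3 -c "
from plan import *
st()
legs([(.584,-.3438,.27,-33),(.584,-.3438,.205,-33)])"
```

```text
t 10.17 p [ 0.5117 -0.2966  0.2641] R [[0.839, -0.544, 0.001], [-0.544, -0.839, -0.001], [0.001, -0.0, -1.0]] F [ 0.7 -0.2  0.2] T [ 0.1  -0.   -0.05] gap 0.053 q [-0.64  0.31  1.48  0.    1.35  1.5 ]
from [ 0.5117 -0.2966  0.2641] -32.99
[0.576, 0.002, -0.039, 0.0] rows 3 
[0.0, 0.0, 0.433, 0.0] rows 2
```

Request:
send_rows --pt "0.2 0 -0.04 0" --pt "0.4 0 -0.04 0" --pt "0.576 0 -0.04 0" --pt "0.576 0 -0.04 0"

```text
time: 10.5
position: [0.5866, -0.3455, 0.2671]
ee_rot: [0.959, -0.284, -0.0, -0.0]
force: [-0.2, -0.3, 0.3]
finger_gap: 0.0527
```

Request:
send_rows --pt "0 0 0.15 0" --pt "0 0 0.3 0" --pt "0 0 0.43 0" --pt "0 0 0.43 0" --pt "0 0 0.43 0"

```text
time: 10.92
position: [0.5822, -0.3422, 0.203]
ee_rot: [0.959, -0.284, -0.003, -0.001]
force: [0.2, 0.2, -0.3]
finger_gap: 0.0524
```

Request:
send_rows --pt "0 0 0 0" --pt "0 0 0 0" --pt "0 0 0 0" --pt "0 0 0 0" --pt "0 0 0 0" --jaw 0 --squeeze 15

```text
time: 11.33
position: [0.5843, -0.3437, 0.2063]
ee_rot: [0.959, -0.284, 0.001, 0.0]
force: [0.1, -0.2, 0.5]
finger_gap: 0.0227
```

Request:
send_rows --pt "0 0 0 0" --pt "0 0 0 0" --pt "0 0 0 0"

```text
time: 11.58
position: [0.5844, -0.3438, 0.2059]
ee_rot: [0.959, -0.284, 0.001, 0.0]
force: [0.5, -0.7, 2.8]
finger_gap: 0.0219
```

Request:
send_rows --pt "-0.003 -0.06 -0.001 0" --pt "-0.013 -0.118 -0.002 0"

```text
time: 11.75
position: [0.5928, -0.328, 0.2061]
ee_rot: [0.959, -0.284, 0.001, 0.0]
force: [0.9, -2.5, 1.7]
finger_gap: 0.0217
```

```bash
python3 -c "
from plan import *
st()"
```

```text
t 11.75 p [ 0.5928 -0.328   0.2061] R [[0.838, -0.545, 0.001], [-0.545, -0.838, -0.001], [0.002, 0.0, -1.0]] F [ 0.9 -2.5  1.7] T [-0.46  0.11  0.03] gap 0.0217 q [-0.61  0.48  1.35 -0.    1.31  1.54]
```

Request:
send_rows --pt "-0.036 -0.112 -0.002 0" --pt "-0.096 -0.215 -0.004 0" --pt "-0.175 -0.303 -0.007 0" --pt "-0.271 -0.373 -0.009 0"

```text
time: 12.08
position: [0.5884, -0.2566, 0.2073]
ee_rot: [0.959, -0.283, -0.0, 0.0]
force: [-4.0, -5.7, 3.4]
finger_gap: 0.0217
```

Request:
send_rows --pt "-0.108 -0.048 -0.002 0" --pt "-0.224 -0.073 -0.004 0" --pt "-0.342 -0.073 -0.007 0" --pt "-0.458 -0.048 -0.009 0" --pt "-0.566 0 -0.011 0"

```text
time: 12.5
position: [0.5168, -0.2117, 0.2091]
ee_rot: [0.959, -0.283, 0.001, 0.001]
force: [3.0, -11.8, -0.6]
finger_gap: 0.0217
```

Request:
send_rows --pt "-0.096 0.07 -0.002 0" --pt "-0.175 0.158 -0.004 0" --pt "-0.235 0.261 -0.007 0" --pt "-0.271 0.373 -0.009 0" --pt "-0.284 0.491 -0.011 0"

```text
time: 12.92
position: [0.4422, -0.2493, 0.2108]
ee_rot: [0.959, -0.283, 0.002, -0.001]
force: [9.0, -2.1, -1.6]
finger_gap: 0.0219
```

```bash
python3 -c "
from plan import *
st()"
```

```text
t 12.92 p [ 0.4422 -0.2493  0.2108] R [[0.839, -0.543, 0.004], [-0.543, -0.839, 0.0], [0.004, -0.002, -1.0]] F [ 9.  -2.1 -1.6] T [-0.33 -1.6   0.02] gap 0.0219 q [-0.65  0.24  1.72  0.    1.18  1.49]
```

Request:
send_rows --pt "0.013 0.118 -0.002 0" --pt "0.049 0.23 -0.004 0" --pt "0.109 0.333 -0.007 0" --pt "0.188 0.421 -0.009 0" --pt "0.284 0.491 -0.011 0"

```text
time: 13.33
position: [0.4357, -0.333, 0.2121]
ee_rot: [0.959, -0.284, -0.001, -0.002]
force: [-0.3, 4.3, 6.3]
finger_gap: 0.0216
```

Request:
send_rows --pt "0.108 0.048 -0.002 0" --pt "0.224 0.073 -0.004 0" --pt "0.342 0.073 -0.007 0" --pt "0.458 0.048 -0.009 0" --pt "0.566 0 -0.011 0"

```text
time: 13.75
position: [0.5076, -0.382, 0.2141]
ee_rot: [0.959, -0.284, -0.001, 0.001]
force: [-2.7, -2.8, 4.7]
finger_gap: 0.0217
```

Request:
send_rows --pt "0.096 -0.07 -0.002 0" --pt "0.175 -0.158 -0.004 0" --pt "0.235 -0.261 -0.007 0" --pt "0.271 -0.373 -0.009 0" --pt "0.284 -0.491 -0.011 0"

```text
time: 14.17
position: [0.5851, -0.3425, 0.2158]
ee_rot: [0.959, -0.284, 0.0, 0.001]
force: [-1.8, -3.3, 4.1]
finger_gap: 0.0217
```

```bash
python3 -c "
from plan import *
st()"
```

```text
t 14.17 p [ 0.5851 -0.3425  0.2158] R [[0.839, -0.544, 0.001], [-0.544, -0.839, -0.001], [0.001, 0.001, -1.0]] F [-1.8 -3.3  4.1] T [-0.28  0.54 -0.  ] gap 0.0217 q [-0.63  0.48  1.34 -0.    1.33  1.52]
```

Request:
send_rows --pt "-0.013 -0.118 -0.002 0" --pt "-0.049 -0.23 -0.004 0" --pt "-0.109 -0.333 -0.007 0" --pt "-0.188 -0.421 -0.009 0" --pt "-0.284 -0.491 -0.011 0"

```text
time: 14.58
position: [0.588, -0.2564, 0.2173]
ee_rot: [0.959, -0.283, 0.0, 0.0]
force: [-2.9, -5.1, 4.6]
finger_gap: 0.0213
```

Request:
send_rows --pt "-0.108 -0.048 -0.002 0" --pt "-0.224 -0.073 -0.004 0" --pt "-0.342 -0.073 -0.007 0" --pt "-0.458 -0.048 -0.009 0" --pt "-0.566 0 -0.011 0"

```text
time: 15.0
position: [0.5164, -0.2116, 0.219]
ee_rot: [0.959, -0.283, 0.001, 0.001]
force: [1.2, -9.7, 0.7]
finger_gap: 0.0216
```

Request:
send_rows --pt "-0.096 0.07 -0.002 0" --pt "-0.175 0.158 -0.004 0" --pt "-0.235 0.261 -0.007 0" --pt "-0.271 0.373 -0.009 0" --pt "-0.284 0.491 -0.011 0"

```text
time: 15.42
position: [0.4417, -0.2494, 0.2206]
ee_rot: [0.959, -0.284, 0.002, -0.001]
force: [8.9, -1.9, -0.8]
finger_gap: 0.0218
```

Request:
send_rows --pt "0.013 0.118 -0.002 0" --pt "0.049 0.23 -0.004 0" --pt "0.109 0.333 -0.007 0" --pt "0.188 0.421 -0.009 0" --pt "0.284 0.491 -0.011 0"

```text
time: 15.83
position: [0.4354, -0.333, 0.2219]
ee_rot: [0.959, -0.284, -0.001, -0.002]
force: [0.4, 4.0, 8.2]
finger_gap: 0.022
```

Request:
send_rows --pt "0.108 0.048 -0.002 0" --pt "0.224 0.073 -0.004 0" --pt "0.342 0.073 -0.007 0" --pt "0.458 0.048 -0.009 0" --pt "0.566 0 -0.011 0"

```text
time: 16.25
position: [0.507, -0.3819, 0.224]
ee_rot: [0.959, -0.284, -0.001, 0.0]
force: [-2.6, -3.1, 6.3]
finger_gap: 0.0216
```

Request:
send_rows --pt "0.096 -0.07 -0.002 0" --pt "0.175 -0.158 -0.004 0" --pt "0.235 -0.261 -0.007 0" --pt "0.271 -0.373 -0.009 0" --pt "0.284 -0.491 -0.011 0"

```text
time: 16.67
position: [0.5846, -0.3428, 0.2257]
ee_rot: [0.959, -0.284, 0.001, 0.0]
force: [-1.4, -3.5, 4.5]
finger_gap: 0.022
```

Request:
send_rows --pt "-0.013 -0.118 -0.002 0" --pt "-0.049 -0.23 -0.004 0" --pt "-0.109 -0.333 -0.007 0" --pt "-0.188 -0.421 -0.009 0" --pt "-0.284 -0.491 -0.011 0"

```text
time: 17.08
position: [0.588, -0.2566, 0.2272]
ee_rot: [0.959, -0.284, 0.0, 0.0]
force: [-1.7, -5.1, 5.5]
finger_gap: 0.0214
```

Request:
send_rows --pt "-0.108 -0.048 -0.002 0" --pt "-0.224 -0.073 -0.004 0" --pt "-0.342 -0.073 -0.007 0" --pt "-0.458 -0.048 -0.009 0" --pt "-0.566 0 -0.011 0"

```text
time: 17.5
position: [0.5164, -0.2115, 0.2289]
ee_rot: [0.959, -0.283, 0.001, 0.001]
force: [3.1, -10.6, 1.2]
finger_gap: 0.0217
```

Request:
send_rows --pt "-0.096 0.07 -0.002 0" --pt "-0.175 0.158 -0.004 0" --pt "-0.235 0.261 -0.007 0" --pt "-0.271 0.373 -0.009 0" --pt "-0.284 0.491 -0.011 0"

```text
time: 17.92
position: [0.4416, -0.2492, 0.2305]
ee_rot: [0.959, -0.284, 0.002, -0.001]
force: [8.1, -1.5, 0.7]
finger_gap: 0.0219
```

Request:
send_rows --pt "0.013 0.118 -0.002 0" --pt "0.049 0.23 -0.004 0" --pt "0.109 0.333 -0.007 0" --pt "0.188 0.421 -0.009 0" --pt "0.284 0.491 -0.011 0"

```text
time: 18.33
position: [0.4353, -0.333, 0.2319]
ee_rot: [0.959, -0.284, -0.001, -0.002]
force: [0.4, 4.2, 7.5]
finger_gap: 0.0216
```

Request:
send_rows --pt "0.108 0.048 -0.002 0" --pt "0.224 0.073 -0.004 0" --pt "0.342 0.073 -0.007 0" --pt "0.458 0.048 -0.009 0" --pt "0.566 0 -0.011 0"

```text
time: 18.75
position: [0.5071, -0.3818, 0.2339]
ee_rot: [0.959, -0.284, -0.001, 0.0]
force: [-3.6, -1.4, 6.9]
finger_gap: 0.0219
```

Request:
send_rows --pt "0.096 -0.07 -0.002 0" --pt "0.175 -0.158 -0.004 0" --pt "0.235 -0.261 -0.007 0" --pt "0.271 -0.373 -0.009 0" --pt "0.284 -0.491 -0.011 0"

```text
time: 19.17
position: [0.5845, -0.3427, 0.2356]
ee_rot: [0.959, -0.284, 0.0, 0.0]
force: [-1.8, -3.1, 5.5]
finger_gap: 0.0219
```

```bash
python3 -c "
from plan import *
from look import *
from inhand import hand
o=st(); D=grab('g5'); hand('g5',o)
legs([(.511,-.296,.3,-33)])"
```

```text
t 19.17 p [ 0.5845 -0.3427  0.2356] R [[0.839, -0.545, 0.001], [-0.545, -0.839, -0.001], [0.001, 0.001, -1.0]] F [-1.8 -3.1  5.5] T [-0.3   0.54 -0.01] gap 0.0219 q [-0.63  0.46  1.31 -0.    1.37  1.52]
red box 164 298 18 28 n 263 axis xy [ 0.58785845 -0.34228751] z lo hi 0.22304116070516258 0.2754980709327996 rel along tool x,y 0.0026018303679598022 -0.002219719251818857 top z rel 0.039866043883766744
side az of handle seen from tcp 7.45512148360059
from [ 0.5858 -0.3402  0.2357] -32.86
[-0.579, 0.023, -0.428, 0.001] rows 3
```

Request:
send_rows --pt "0 0 0 0" --pt "0 0 0 0" --pt "0 0 0 0" --pt "0 0 0 0" --pt "0 0 0 0" --jaw 60

```text
time: 19.68
position: [0.5833, -0.3431, 0.2346]
ee_rot: [0.959, -0.284, -0.001, -0.0]
force: [0.2, -0.3, 0.1]
finger_gap: 0.0506
```

Request:
send_rows --pt "0 0 -0.15 0" --pt "0 0 -0.35 0" --pt "0 0 -0.45 0" --pt "0 0 -0.45 0"

```text
time: 20.02
position: [0.5855, -0.3449, 0.3069]
ee_rot: [0.959, -0.284, 0.003, 0.001]
force: [0.3, 0.1, -0.1]
finger_gap: 0.0525
```

Request:
send_rows --pt "-0.19 0.005 0 -0.004" --pt "-0.39 0.01 0 -0.008" --pt "-0.579 0.015 0 -0.008" --pt "-0.579 0.015 0 -0.008" --pt "-0.579 0.015 0 -0.008"

```text
time: 20.43
position: [0.5084, -0.2971, 0.3017]
ee_rot: [0.962, -0.272, -0.001, -0.0]
force: [1.0, 0.9, -0.2]
finger_gap: 0.0526
```

```bash
python3 -c "
from plan import *
from look import *
o=st(); D=grab('g6')
hz=cloud('scene',D['scene'][1])
print('plate/boss top z', np.median(hz[...,2][(np.hypot(hz[...,0]-.513,hz[...,1]+.2975)<.014)&(hz[...,2]>.22)&(hz[...,2]<.26)]))
legs([(.5116,-.2965,.25,-31.5),(.5116,-.2965,.218,-31.5)])
a=[crop(n,D[n][0],[.54,-.315,.23],40,5) for n in('top','scene')]
cv2.imwrite('pics/up.png',np.hstack([x[0] for x in a]))"
```

```text
t 20.43 p [ 0.5084 -0.2971  0.3017] R [[0.852, -0.524, -0.001], [-0.524, -0.852, 0.001], [-0.002, -0.0, -1.0]] F [ 1.   0.9 -0.2] T [0.05 0.03 0.02] gap 0.0526 q [-0.65  0.28  1.42  0.    1.44  1.48]
plate/boss top z 0.24239023340947902
from [ 0.5103 -0.2984  0.3021] -31.56
[0.001, -0.016, 0.347, -0.0] rows 2 
[0.0, 0.0, 0.213, -0.0] rows 1
```

View pics/up.png

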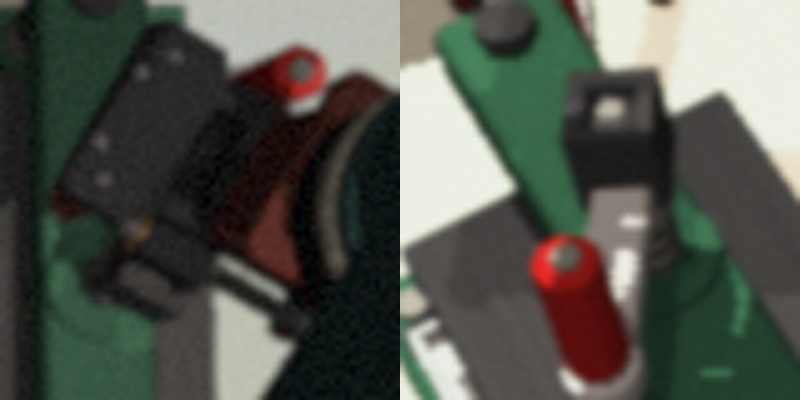

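The crank has risen: its boss top reads 242 mm, about +29 mm, and the plate is up. Now I grasp the boss and lift the crank off.

Request:
send_rows --pt "0.005 -0.016 0.17 0" --pt "0.005 -0.016 0.35 0" --pt "0.005 -0.016 0.35 0" --pt "0.005 -0.016 0.35 0"

```text
time: 20.87
position: [0.5116, -0.2963, 0.2485]
ee_rot: [0.962, -0.272, -0.002, -0.001]
force: [-0.1, 0.2, 0.5]
finger_gap: 0.0524
```

Request:
send_rows --pt "0 0 0.1 0" --pt "0 0 0.21 0" --pt "0 0 0.21 0"

```text
time: 21.12
position: [0.5117, -0.2964, 0.2174]
ee_rot: [0.962, -0.272, -0.001, -0.0]
force: [-0.3, -0.2, -0.5]
finger_gap: 0.0527
```

Request:
send_rows --pt "0 0 0 0" --pt "0 0 0 0" --pt "0 0 0 0" --pt "0 0 0 0" --pt "0 0 0 0" --jaw 0 --squeeze 50

```text
time: 21.53
position: [0.5126, -0.297, 0.2199]
ee_rot: [0.962, -0.272, 0.001, 0.0]
force: [-0.4, -0.4, 3.8]
finger_gap: 0.0295
```

Request:
send_rows --pt "0 0 0 0" --pt "0 0 0 0" --pt "0 0 0 0"

```text
time: 21.78
position: [0.5126, -0.297, 0.22]
ee_rot: [0.962, -0.272, 0.001, 0.0]
force: [-0.3, -0.4, 5.9]
finger_gap: 0.0295
```

```bash
python3 -c "
from plan import *
st()"
```

```text
t 21.78 p [ 0.5126 -0.297   0.22  ] R [[0.852, -0.523, 0.002], [-0.523, -0.852, -0.001], [0.003, 0.0, -1.0]] F [-0.3 -0.4  5.9] T [ 0.1  -0.03 -0.03] gap 0.0295 q [-0.64  0.35  1.53  0.    1.26  1.48]
```

Request:
send_rows --pt "0 0 -0.08 0" --pt "0 0 -0.18 0" --pt "0 0 -0.28 0" --pt "0 0 -0.38 0" --pt "0 0 -0.45 0"

```text
time: 22.2
position: [0.5116, -0.2963, 0.2867]
ee_rot: [0.962, -0.272, -0.0, -0.0]
force: [0.7, 0.1, -3.2]
finger_gap: 0.0299
```

```bash
python3 -c "
from plan import *
st()
legs([(.505,-.16,.30,-20),(.497,-.03,.28,-2),(.506,.1,.2,13),(.506,.138,.09,13),(.506,.138,.035,13)])"
```

```text
t 22.2 p [ 0.5116 -0.2963  0.2867] R [[0.852, -0.523, -0.001], [-0.523, -0.852, 0.0], [-0.001, -0.0, -1.0]] F [ 0.7  0.1 -3.2] T [ 0.03 -0.   -0.04] gap 0.0299 q [-0.64  0.3   1.44  0.    1.4   1.48]
from [ 0.5116 -0.2963  0.2867] -31.54
[-0.513, -0.751, -0.089, -0.064] rows 4 
[-0.347, -0.796, 0.133, -0.1] rows 4 
[0.03, -0.868, 0.533, -0.083] rows 4 
[0.057, -0.247, 0.733, 0.0] rows 3 
[0.0, 0.0, 0.367, 0.0] rows 2
```

Request:
send_rows --pt "-0.1 -0.15 -0.05 -0.013" --pt "-0.2 -0.3 -0.089 -0.026" --pt "-0.31 -0.45 -0.089 -0.039" --pt "-0.41 -0.6 -0.089 -0.052" --pt "-0.51 -0.75 -0.089 -0.064"

```text
time: 22.62
position: [0.5046, -0.1591, 0.299]
ee_rot: [0.985, -0.173, -0.001, -0.0]
force: [0.2, -0.1, -3.5]
finger_gap: 0.0296
```

Request:
send_rows --pt "-0.07 -0.16 0.03 -0.02" --pt "-0.14 -0.32 0.05 -0.04" --pt "-0.21 -0.48 0.08 -0.06" --pt "-0.28 -0.64 0.11 -0.08" --pt "-0.35 -0.8 0.13 -0.1"

```text
time: 23.03
position: [0.4961, -0.0284, 0.2791]
ee_rot: [1.0, -0.016, -0.001, -0.0]
force: [0.4, 0.5, -2.6]
finger_gap: 0.0295
```

Request:
send_rows --pt "0 -0.18 0.11 -0.017" --pt "0.01 -0.36 0.22 -0.034" --pt "0.02 -0.54 0.33 -0.05" --pt "0.03 -0.7 0.43 -0.067" --pt "0.03 -0.87 0.53 -0.083"

```text
time: 23.45
position: [0.5058, 0.1016, 0.1994]
ee_rot: [0.993, 0.114, -0.001, 0.0]
force: [1.0, 0.3, -3.2]
finger_gap: 0.0301
```

Request:
send_rows --pt "0.02 -0.08 0.2 0" --pt "0.04 -0.17 0.45 0" --pt "0.06 -0.25 0.73 0" --pt "0.06 -0.25 0.73 0" --pt "0.06 -0.25 0.73 0"

```text
time: 23.87
position: [0.5039, 0.139, 0.0887]
ee_rot: [0.994, 0.113, -0.004, 0.0]
force: [-0.3, -0.2, -1.8]
finger_gap: 0.0297
```

```bash
python3 -c "
from plan import *
from look import *
from inhand import hand
o=st(); D=grab('g7'); hand('g7',o)
legs([(.506,.138,.035,13),(.506,.138,.02,13)])"
```

```text
t 23.87 p [0.5039 0.139  0.0887] R [[0.974, 0.225, -0.007], [0.225, -0.974, -0.001], [-0.007, -0.001, -1.0]] F [-0.3 -0.2 -1.8] T [-0.02  0.07 -0.01] gap 0.0297 q [ 0.14  0.42  1.82 -0.    0.92  1.48]
red box 400 222 12 23 n 177 axis xy [0.59009632 0.15897764] z lo hi 0.09325096123313903 0.14585605469749238 rel along tool x,y 0.08850013903091644 -5.527199693798775e-05 top z rel 0.05714957817812888
side az of handle seen from tcp 13.034341520755335
from [0.5077 0.1387 0.0921] 12.92
[-0.012, 0.002, 0.381, -0.0] rows 2 
[0.0, 0.0, 0.1, 0.0] rows 1
```

Request:
send_rows --pt "0 0 0.2 0" --pt "0 0 0.39 0" --pt "0 0 0.39 0" --pt "0 0 0.39 0" --pt "0 0 0.39 0"

```text
time: 24.38
position: [0.5087, 0.1388, 0.0347]
ee_rot: [0.994, 0.112, 0.002, -0.0]
force: [0.5, -0.6, -3.1]
finger_gap: 0.0298
```

Request:
send_rows --pt "0 0 0.015 0" --pt "0 0 0.03 0" --pt "0 0 0.045 0" --pt "0 0 0.045 0"

```text
time: 24.72
position: [0.507, 0.1391, 0.0261]
ee_rot: [0.994, 0.112, 0.0, -0.0]
force: [-0.3, -0.5, -3.5]
finger_gap: 0.0298
```

Request:
send_rows --pt "0 0 0.01 0" --pt "0 0 0.02 0" --pt "0 0 0.02 0"

```text
time: 24.97
position: [0.5065, 0.1391, 0.0225]
ee_rot: [0.994, 0.112, -0.0, -0.0]
force: [-0.1, 0.1, -3.7]
finger_gap: 0.03
```

Request:
send_rows --pt "0 0 0.007 0" --pt "0 0 0.014 0" --pt "0 0 0.014 0"

```text
time: 25.22
position: [0.5067, 0.1391, 0.0208]
ee_rot: [0.994, 0.112, -0.0, -0.0]
force: [-1.5, -0.2, 2.8]
finger_gap: 0.0297
```

Request:
send_rows --pt "0 0 0.007 0" --pt "0 0 0.01 0" --pt "0 0 0.01 0"

```text
time: 25.47
position: [0.5066, 0.1391, 0.0205]
ee_rot: [0.994, 0.113, 0.0, -0.0]
force: [-5.7, -1.5, 15.9]
finger_gap: 0.0297
```

Request:
send_rows --pt "0 0 -0.008 0" --pt "0 0 -0.01 0" --pt "0 0 -0.01 0" --pt "0 0 -0.01 0" --pt "0 0 -0.01 0" --jaw 60

```text
time: 25.88
position: [0.5069, 0.139, 0.0205]
ee_rot: [0.994, 0.112, 0.0, -0.0]
force: [0.8, -0.1, -0.2]
finger_gap: 0.0522
```

Request:
send_rows --pt "0 0 0 0" --pt "0 0 -0.2 0" --pt "0 0 -0.45 0" --pt "0 0 -0.7 0" --pt "0 0 -0.9 0"

```text
time: 26.3
position: [0.5071, 0.1391, 0.1578]
ee_rot: [0.994, 0.112, 0.0, -0.0]
force: [0.3, -0.2, 0.7]
finger_gap: 0.0528
```

```bash
python3 -c "
from plan import *
legs([(.50,.05,.24,0),(.45,.03,.24,0)])"
```

```text
from [0.5071 0.1391 0.1578] 12.91
[-0.179, 0.568, -0.548, 0.072] rows 3 
[-0.333, 0.133, -0.0, 0.0] rows 2
```

Request:
send_rows --pt "-0.04 0.19 -0.07 0.018" --pt "-0.08 0.39 -0.14 0.036" --pt "-0.12 0.58 -0.21 0.054" --pt "-0.157 0.778 -0.28 0.072" --jaw 40

```text
time: 26.63
position: [0.5095, 0.0191, 0.1982]
ee_rot: [1.0, -0.001, 0.0, -0.0]
force: [0.1, 0.3, -0.7]
finger_gap: 0.0356
```

Request:
send_rows --pt "0.007 0.23 0 0" --pt "0.013 0.46 0 0" --pt "0.02 0.7 0 0" --pt "0.027 0.93 0 0" --pt "0.027 0.93 0 0"

```text
time: 27.05
position: [0.5146, -0.1252, 0.1977]
ee_rot: [1.0, -0.002, 0.001, 0.002]
force: [1.0, 0.2, 0.0]
finger_gap: 0.0351
```

```bash
python3 -c "
from plan import *
from look import *
from inhand import hand
o=st(); D=grab('g8'); cv2.imwrite('pics/g8.png',D['scene'][0])
hand('g8',{'position':[.507,.139,.02],'ee_rot':R.from_euler('xyz',[180,0,13],degrees=True).as_quat()})
legs([(.514,-.1675,.12,0),(.514,-.1675,.033,0)])"
```

```text
t 27.05 p [ 0.5146 -0.1252  0.1977] R [[1.0, -0.005, 0.001], [-0.005, -1.0, -0.003], [0.001, 0.003, -1.0]] F [1.  0.2 0. ] T [-0.05 -0.05  0.01] gap 0.0351 q [-0.37  0.28  1.69 -0.    1.16  1.21]
red box 397 245 10 21 n 147 axis xy [0.59151303 0.15817004] z lo hi 0.02511184123036409 0.07621897311768566 rel along tool x,y 0.0866592837125518 0.0003325825425382613 top z rel 0.05621897311768566
side az of handle seen from tcp 12.780110316447335
from [ 0.5136 -0.1205  0.1973] -0.22
[0.004, 0.313, 0.516, -0.001] rows 3 
[0.0, 0.0, 0.58, 0.0] rows 3
```

View pics/g8.png

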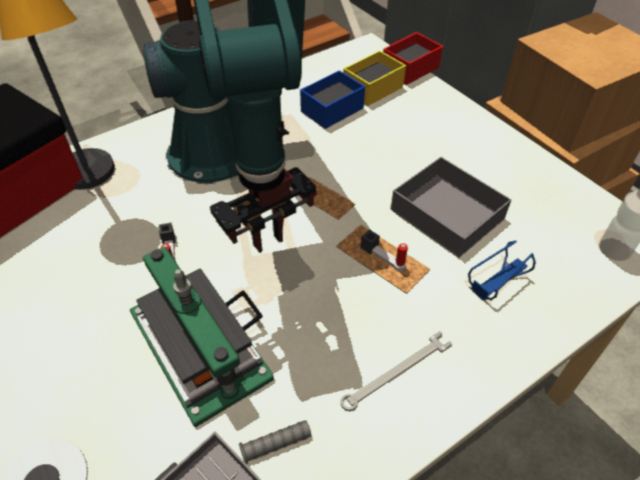

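The crank lies flat on the larger mat (boss ~(370,240), handle ~(402,254)). The plate is raised, with an orange reflector visible under it at (205,380). The bar runs ~(240,292)–(262,318).

```bash
python3 -c "
from h import *
print(proj('scene',[[.479,-.1675,.044],[.549,-.1675,.044],[.514,-.1675,.044]]),proj('top',[[.479,-.1675,.044],[.549,-.1675,.044]]))
im=np.load('scene0.npz')['im'];g=cv2.cvtColor(im,cv2.COLOR_BGR2GRAY)
b=(g<50).astype(np.uint8); b[:285]=0;b[330:]=0;b[:,:225]=0;b[:,270:]=0
v,u=np.nonzero(b);L=onplane('scene',np.c_[u,v],.049);print(L.min(0),L.max(0))
# front bar: points with the largest y
h=L[L[:,1]>L[:,1].max()-.012];print(len(h),h.mean(0),h.min(0),h.max(0))
im=np.load('top0.npz')['im'];g=cv2.cvtColor(im,cv2.COLOR_BGR2GRAY);print(g[220:236:4,378:402])
print(onplane('top',[(383.5,228)],.049))
"
```

```text
[[244.9736051  290.39533975]
 [262.61933121 313.78777423]
 [253.65052518 301.89808456]] [[381.6968408  240.90339619]
 [381.13950606 212.46757233]]
[ 0.47907925 -0.23178079  0.049     ] [ 0.56262837 -0.17137626  0.049     ]
153 [ 0.51958687 -0.17647361  0.049     ] [ 0.47907925 -0.18323108  0.049     ] [ 0.55844478 -0.17137626  0.049     ]
[[ 79  78  81  64  34  12  19  54  91 107 112 108 112 111 108 109 112 107
   86  47  30  35  49  72]
 [ 85  81  81  65  36  16  16  43  83 105 111 108 109 106 107 107 110 108
   88  52  28  34  47  71]
 [ 83  78  78  65  31   8  16  43  80 106 109 110 110 108 107 108 110 109
   90  54  38  32  47  78]
 [ 84  77  80  74  47  22  14  48  85 105 112 112 110 111 108 111 109 109
   87  51  30  40  44  74]]
[[ 0.51036509 -0.17180411  0.049     ]]
```

Request:
send_rows --pt "0.002 0.1 0.17 0" --pt "0.003 0.2 0.34 0" --pt "0.003 0.31 0.51 0" --pt "0.003 0.31 0.51 0" --pt "0.003 0.31 0.51 0"

```text
time: 27.57
position: [0.513, -0.1644, 0.12]
ee_rot: [1.0, -0.0, -0.002, -0.001]
force: [0.6, 0.8, 0.1]
finger_gap: 0.0351
```

```bash
python3 -c "
from plan import *
legs([(.514,-.1735,.033,-.3)])"
```

```text
from [ 0.513  -0.1644  0.12  ] -0.05
[0.007, 0.061, 0.58, 0.001] rows 3
```

Request:
send_rows --pt "0.007 0.05 0.12 0" --pt "0.007 0.05 0.3 0" --pt "0.007 0.05 0.48 0" --pt "0.007 0.05 0.58 0" --pt "0.007 0.05 0.58 0"

```text
time: 27.98
position: [0.5141, -0.1712, 0.0328]
ee_rot: [1.0, 0.0, -0.002, -0.001]
force: [-0.3, 0.1, 0.6]
finger_gap: 0.0349
```

Request:
send_rows --pt "0 0 0 0" --pt "0 0 0 0" --pt "0 0 0 0" --pt "0 0 0 0" --pt "0 0 0 0" --jaw 0 --squeeze 30

```text
time: 28.4
position: [0.5164, -0.1737, 0.0355]
ee_rot: [1.0, -0.0, 0.001, 0.0]
force: [-0.0, 1.9, 7.9]
finger_gap: 0.0092
```

Request:
send_rows --pt "0 0 0 0" --pt "0 0 0 0"

```text
time: 28.57
position: [0.5164, -0.1737, 0.0355]
ee_rot: [1.0, -0.001, 0.001, 0.0]
force: [0.1, 2.6, 8.3]
finger_gap: 0.0089
```

```bash
python3 -c "
from plan import *
st()"
```

```text
t 28.57 p [ 0.5164 -0.1737  0.0355] R [[1.0, -0.001, 0.002], [-0.001, -1.0, -0.0], [0.002, 0.0, -1.0]] F [0.1 2.6 8.3] T [ 0.34 -0.06 -0.01] gap 0.0089 q [-0.45  0.52  1.81  0.    0.81  1.12]
```

Request:
send_rows --pt "0 -0.08 0 0" --pt "0 -0.2 0 0" --pt "0.002 -0.33 0 0" --pt "0.003 -0.46 0 0" --pt "0.004 -0.6 0 0"

```text
time: 28.98
position: [0.5171, -0.0842, 0.0355]
ee_rot: [1.0, -0.001, 0.001, 0.001]
force: [-0.9, -1.9, 6.5]
finger_gap: 0.0089
```

Request:
send_rows --pt "0 -0.14 0 0" --pt "0.001 -0.28 0 0" --pt "0.002 -0.42 0 0" --pt "0.003 -0.52 0 0" --pt "0.004 -0.6 0 0"

```text
time: 29.4
position: [0.5178, 0.0071, 0.0355]
ee_rot: [1.0, 0.0, 0.001, 0.0]
force: [-0.9, -2.9, 7.1]
finger_gap: 0.0088
```

Request:
send_rows --pt "0 -0.02 0 0" --pt "0 -0.04 0 0" --pt "0 -0.06 0 0" --pt "0 -0.07 0 0" --pt "0 -0.07 0 0"

```text
time: 29.82
position: [0.5179, 0.0164, 0.0355]
ee_rot: [1.0, -0.0, 0.001, 0.001]
force: [-1.4, -3.0, 7.7]
finger_gap: 0.009
```

```bash
python3 -c "
from plan import *
st()"
```

```text
t 29.82 p [0.5179 0.0164 0.0355] R [[1.0, -0.0, 0.003], [-0.0, -1.0, -0.001], [0.003, 0.001, -1.0]] F [-1.4 -3.   7.7] T [-0.48  0.21 -0.05] gap 0.009 q [-0.1   0.49  1.87 -0.    0.77  1.47]
```

Request:
send_rows --pt "0 -0.007 0 0" --pt "0 -0.015 0 0" --pt "0 -0.015 0 0"

```text
time: 30.07
position: [0.5179, 0.0164, 0.0355]
ee_rot: [1.0, 0.001, 0.001, 0.002]
force: [-0.5, -13.4, 7.3]
finger_gap: 0.0091
```

Request:
send_rows --pt "0 0.003 0 0" --pt "0 0.003 0 0" --pt "0 0.003 0 0" --pt "0 0.003 0 0" --jaw 40

```text
time: 30.4
position: [0.5166, 0.019, 0.0342]
ee_rot: [1.0, -0.0, -0.0, -0.0]
force: [-1.0, -0.2, -1.2]
finger_gap: 0.0322
```

Request:
send_rows --pt "0 0 -0.1 0" --pt "0 0 -0.3 0" --pt "0 0 -0.55 0" --pt "0 0 -0.8 0" --pt "0 0 -1 0"

```text
time: 30.82
position: [0.5168, 0.0191, 0.1865]
ee_rot: [1.0, -0.0, 0.001, -0.0]
force: [-0.0, 0.9, -0.1]
finger_gap: 0.035
```

Request:
send_rows --pt "-0.25 -0.1 -0.2 0" --pt "-0.5 -0.2 -0.4 0" --pt "-0.7 -0.3 -0.5 0" --pt "-0.7 -0.3 -0.5 0"

```text
time: 31.15
position: [0.408, 0.0655, 0.2613]
ee_rot: [1.0, 0.0, 0.0, -0.001]
force: [-0.4, 0.1, -0.1]
finger_gap: 0.0353
```

```bash
python3 -c "
from plan import *
from look import *
o=st(); D=grab('t1')
a=[crop(n,D[n][0],[.515,-.1,.03],66,3) for n in('top','scene')]; print([x[1] for x in a])
cv2.imwrite('pics/t1.png',np.hstack([x[0] for x in a]))"
```

```text
t 31.15 p [0.408  0.0655 0.2613] R [[1.0, 0.0, 0.001], [0.0, -1.0, 0.001], [0.001, -0.001, -1.0]] F [-0.4  0.1 -0.1] T [ 0.01  0.01 -0.  ] gap 0.0353 q [-0.01  0.04  1.83  0.    1.27  1.56]
[(np.int64(287), np.int64(161)), (np.int64(216), np.int64(225))]
```

View pics/t1.png

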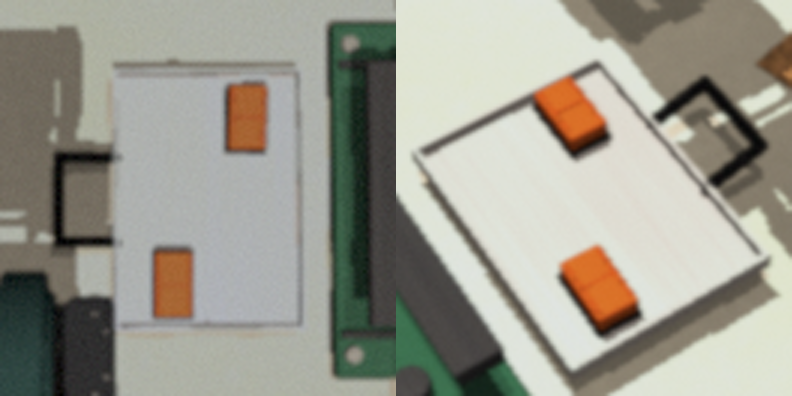

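Two reflectors sit on the fully extended tray (top crop (246,118) and (173,284)). Next I measure them and the tote.

```bash
cat > refl.py <<'E'
from h import *
def refl(tag,z,lo=(.1,-.6),hi=(.9,.6)):
    for n in('top','scene'):
        Z=np.load(f'{n}_{tag}.npz'); hsv=cv2.cvtColor(Z['im'],cv2.COLOR_BGR2HSV); h,s,v=[hsv[...,i] for i in range(3)]
        m=((h>3)&(h<18)&(s>185)&(v>110)).astype(np.uint8); c,_=cv2.findContours(m,cv2.RETR_EXTERNAL,cv2.CHAIN_APPROX_NONE); w=cloud(n,Z['d'])
        for k in c:
            if cv2.contourArea(k)<60: continue
            mk=np.zeros_like(m); cv2.drawContours(mk,[k],-1,1,-1); P=w[mk>0]; zt=np.percentile(P[:,2],80)
            X=onplane(n,k[:,0],z)[:,:2]; 
            if (X.mean(0)<lo).any() or (X.mean(0)>hi).any(): continue
            r=cv2.minAreaRect(np.float32(X*1000)); b=cv2.boxPoints(r); e=[b[1]-b[0],b[2]-b[1]]; L=max(e,key=np.linalg.norm)
            T=P[P[:,2]>zt-.006]
            print(n,'A',cv2.contourArea(k),'ctr',np.round(r[0],1),'size',np.round(sorted(r[1]),1),'long az',round(np.degrees(np.arctan2(L[1],L[0]))%180,1),'ztop',round(zt,4),'cloud top ctr',np.round(T.mean(0),4))
if __name__=='__main__':
    import sys; refl(sys.argv[1],float(sys.argv[2]))
E
python3 refl.py t1 .046
python3 - <<'E'
from h import *
Z=np.load('top_t1.npz'); z=cloud('top',Z['d'])[...,2]
a=((z>.05)&(z<.09)).astype(np.uint8); a[:160]=0;a[290:]=0;a[:,:100]=0;a[:,222:]=0
c=max(cv2.findContours(a,0,1)[0],key=cv2.contourArea); r=cv2.minAreaRect(np.float32(onplane('top',c[:,0],.065)[:,:2]*1000)); print(r)
f=(z<.03).astype(np.uint8)*1; m=np.zeros_like(f); cv2.drawContours(m,[c],-1,1,-1); f&=m; c=max(cv2.findContours(f,0,1)[0],key=cv2.contourArea); r=cv2.minAreaRect(np.float32(onplane('top',c[:,0],.004)[:,:2]*1000)); print('floor',r)
E
```

```text
scene A 303.0 ctr [ 585.4 -142.7] size [29.8 51.4] long az 177.5 ztop 0.0475 cloud top ctr [ 0.5939 -0.147   0.0606]
scene A 235.0 ctr [449.2 -79.9] size [29.8 52.5] long az 178.0 ztop 0.0476 cloud top ctr [ 0.4512 -0.0811  0.0497]
((527.473876953125, 361.16253662109375), (210.30142211914062, 184.11117553710938), 8.17849349975586)Traceback (most recent call last):
  File "<stdin>", line 5, in <module>
ValueError: max() iterable argument is empty
```

```bash
sed -i 's/s>185/s>150/;s/v>110/v>90/' refl.py; python3 refl.py t1 .046
python3 -c "
from plan import *
print(onplane('top',[(344.7,255.4),(369,200)],.046))
st()"
```

```text
top A 200.0 ctr [445.7 -74.4] size [24.5 49. ] long az 179.1 ztop 0.0484 cloud top ctr [ 0.4457 -0.0739  0.0564]
top A 219.0 ctr [ 580.  -136.8] size [27.1 49.5] long az 179.0 ztop 0.0483 cloud top ctr [ 0.5796 -0.137   0.0466]
scene A 332.0 ctr [ 585.5 -142.4] size [31.7 53.5] long az 177.5 ztop 0.0474 cloud top ctr [ 0.5932 -0.1463  0.0598]
scene A 266.0 ctr [449.3 -79.6] size [32.2 54.8] long az 178.2 ztop 0.0476 cloud top ctr [ 0.4506 -0.0806  0.0494]
[[ 0.44469305 -0.0760613   0.046     ]
 [ 0.5799867  -0.1379937   0.046     ]]
t 31.25 p [0.4106 0.0647 0.2603] R [[1.0, 0.001, 0.003], [0.001, -1.0, 0.0], [0.003, -0.0, -1.0]] F [ 0.8 -0.  -0.4] T [ 0.01 -0.04  0.01] gap 0.0353 q [-0.01  0.05  1.83  0.    1.27  1.56]
```

```bash
python3 -c "
from plan import *
legs([(.4465,-.0665,.19,-1),(.4465,-.0765,.07,-1),(.4465,-.0765,.03,-1)])"
```

```text
from [0.4106 0.0647 0.2603] 0.06
[0.238, 0.875, 0.469, 0.006] rows 4 
[0.001, 0.067, 0.8, 0.0] rows 3 
[0.0, 0.0, 0.267, 0.0] rows 1
```

Request:
send_rows --pt "0.06 0.2 0.1 0.006" --pt "0.12 0.42 0.22 0.006" --pt "0.18 0.64 0.35 0.006" --pt "0.238 0.875 0.47 0.006" --pt "0.238 0.875 0.47 0.006" --jaw 50 --squeeze 20

```text
time: 31.67
position: [0.4486, -0.0729, 0.1848]
ee_rot: [1.0, -0.012, -0.002, 0.001]
force: [0.4, 0.5, -0.2]
finger_gap: 0.044
```

Request:
send_rows --pt "0 0.067 0.2 0" --pt "0 0.067 0.45 0" --pt "0 0.067 0.65 0" --pt "0 0.067 0.8 0" --pt "0 0.067 0.8 0"

```text
time: 32.08
position: [0.4443, -0.0767, 0.0641]
ee_rot: [1.0, -0.01, -0.004, -0.001]
force: [-0.6, 0.5, 1.0]
finger_gap: 0.0436
```

Request:
send_rows --pt "0 0 0 0" --pt "0 0 0 0"

```text
time: 32.25
position: [0.4481, -0.0777, 0.069]
ee_rot: [1.0, -0.01, 0.0, 0.0]
force: [-0.5, -0.9, 0.3]
finger_gap: 0.0442
```

```bash
python3 -c "
from plan import *
legs([(.4465,-.0765,.03,-1)])"
```

```text
from [ 0.4481 -0.0777  0.069 ] -1.12
[-0.011, -0.008, 0.26, -0.001] rows 1
```

Request:
send_rows --pt "-0.006 0 0.06 0" --pt "-0.006 0 0.12 0" --pt "-0.006 0 0.18 0" --pt "-0.006 0 0.23 0" --pt "-0.006 0 0.255 0"

```text
time: 32.67
position: [0.4457, -0.0772, 0.0294]
ee_rot: [1.0, -0.01, -0.001, -0.0]
force: [-0.0, 0.6, 0.6]
finger_gap: 0.0438
```

Request:
send_rows --pt "0 0 0 0" --pt "0 0 0 0" --pt "0 0 0 0" --pt "0 0 0 0" --pt "0 0 0 0" --jaw 0

```text
time: 33.08
position: [0.4465, -0.0775, 0.0307]
ee_rot: [1.0, -0.01, 0.0, 0.0]
force: [0.4, 0.6, -0.4]
finger_gap: 0.0326
```

```bash
python3 -c "
from plan import *
st()
legs([(.4465,-.06,.17,-1),(.49,.08,.2,2),(.545,.215,.2,8),(.5715,.3474,.18,8),(.5715,.3674,.06,8)])"
```

```text
t 33.08 p [ 0.4465 -0.0775  0.0307] R [[1.0, -0.02, 0.001], [-0.02, -1.0, -0.0], [0.001, 0.0, -1.0]] F [ 0.4  0.6 -0.4] T [ 0.07  0.05 -0.04] gap 0.0326 q [-0.32  0.44  2.02  0.    0.68  1.27]
from [ 0.4465 -0.0775  0.0307] -1.12
[-0.002, -0.117, -0.929, -0.001] rows 4 
[0.274, -0.938, -0.2, -0.017] rows 4 
[0.398, -0.887, -0.0, -0.033] rows 4 
[0.298, -0.849, 0.133, 0.0] rows 4 
[0.019, -0.132, 0.8, 0.0] rows 3
```

Request:
send_rows --pt "0 0 -0.15 0" --pt "0 -0.02 -0.35 0" --pt "0 -0.05 -0.55 0" --pt "0 -0.08 -0.75 0" --pt "0 -0.117 -0.93 0"

```text
time: 33.5
position: [0.4465, -0.0598, 0.1719]
ee_rot: [1.0, -0.01, 0.001, 0.0]
force: [0.2, 0.4, -1.2]
finger_gap: 0.033
```

Request:
send_rows --pt "0.05 -0.19 -0.04 -0.003" --pt "0.11 -0.38 -0.08 -0.006" --pt "0.16 -0.56 -0.12 -0.01" --pt "0.22 -0.75 -0.16 -0.013" --pt "0.274 -0.938 -0.2 -0.017"

```text
time: 33.92
position: [0.4906, 0.0813, 0.2006]
ee_rot: [1.0, 0.017, 0.0, -0.0]
force: [0.4, -0.2, 0.1]
finger_gap: 0.0329
```

Request:
send_rows --pt "0.08 -0.18 0 -0.007" --pt "0.16 -0.36 0 -0.014" --pt "0.24 -0.53 0 -0.02" --pt "0.32 -0.71 0 -0.027" --pt "0.4 -0.887 0 -0.033"

```text
time: 34.33
position: [0.546, 0.2165, 0.2001]
ee_rot: [0.998, 0.069, 0.0, -0.0]
force: [0.5, -1.2, -0.8]
finger_gap: 0.0328
```

Request:
send_rows --pt "0.06 -0.17 0.03 0" --pt "0.12 -0.34 0.06 0" --pt "0.18 -0.51 0.09 0" --pt "0.24 -0.68 0.11 0" --pt "0.298 -0.85 0.133 0"

```text
time: 34.75
position: [0.5726, 0.3487, 0.1798]
ee_rot: [0.998, 0.069, -0.0, 0.0]
force: [-0.5, -0.8, -0.5]
finger_gap: 0.0326
```

Request:
send_rows --pt "0.01 -0.06 0.2 0" --pt "0.02 -0.13 0.4 0" --pt "0.02 -0.13 0.6 0" --pt "0.02 -0.13 0.8 0" --pt "0.02 -0.13 0.8 0"

```text
time: 35.17
position: [0.5684, 0.3652, 0.0538]
ee_rot: [0.998, 0.069, -0.005, 0.002]
force: [-0.8, -0.6, -1.8]
finger_gap: 0.0331
```

Request:
send_rows --pt "0 0 0 0" --pt "0 0 0 0"

```text
time: 35.33
position: [0.5739, 0.3675, 0.0614]
ee_rot: [0.998, 0.069, 0.001, -0.0]
force: [0.1, -0.6, -0.0]
finger_gap: 0.0328
```

```bash
python3 -c "
from plan import *
st()
legs([(.5715,.3674,.012,8)])"
```

```text
t 35.33 p [0.5739 0.3675 0.0614] R [[0.991, 0.137, 0.001], [0.137, -0.991, 0.001], [0.002, -0.001, -1.0]] F [ 0.1 -0.6 -0. ] T [ 0.02  0.03 -0.  ] gap 0.0328 q [0.47 0.63 1.47 0.   1.04 1.9 ]
from [0.5739 0.3675 0.0614] 7.86
[-0.016, -0.002, 0.33, -0.001] rows 2
```

Request:
send_rows --pt "0 0 0.08 0" --pt "0 0 0.16 0" --pt "0 0 0.24 0" --pt "0 0 0.31 0" --pt "0 0 0.31 0"

```text
time: 35.75
position: [0.571, 0.3661, 0.0106]
ee_rot: [0.998, 0.069, -0.002, 0.001]
force: [-1.1, -1.1, -0.7]
finger_gap: 0.0331
```

Request:
send_rows --pt "0 0 0.01 0" --pt "0 0 0.02 0" --pt "0 0 0.025 0" --pt "0 0 0.025 0"

```text
time: 36.08
position: [0.5732, 0.3673, 0.01]
ee_rot: [0.998, 0.069, 0.0, -0.0]
force: [-0.8, -0.2, -0.7]
finger_gap: 0.0326
```

Request:
send_rows --pt "0 0 0.006 0" --pt "0 0 0.012 0" --pt "0 0 0.012 0"

```text
time: 36.33
position: [0.5732, 0.3673, 0.0081]
ee_rot: [0.998, 0.069, 0.0, -0.0]
force: [-0.2, -0.5, 0.7]
finger_gap: 0.0329
```

Request:
send_rows --pt "0 0 0 0" --pt "0 0 0 0" --pt "0 0 0 0" --pt "0 0 0 0" --jaw 50

```text
time: 36.67
position: [0.5729, 0.3671, 0.008]
ee_rot: [0.998, 0.069, -0.0, -0.0]
force: [0.4, 0.7, -0.9]
finger_gap: 0.0439
```

Request:
send_rows --pt "0 0 -0.1 0" --pt "0 0 -0.3 0" --pt "0 0 -0.55 0" --pt "0 0 -0.8 0" --pt "0 0 -1 0"

```text
time: 37.08
position: [0.5734, 0.3674, 0.1607]
ee_rot: [0.998, 0.069, 0.001, -0.0]
force: [0.3, 0.3, 0.4]
finger_gap: 0.0443
```

```bash
python3 -c "
from plan import *
st()
legs([(.555,.23,.2,8),(.555,.10,.2,0),(.575,-.03,.2,-1),(.581,-.125,.12,-1),(.5815,-.139,.07,-1),(.5815,-.139,.03,-1)])"
```

```text
t 37.08 p [0.5734 0.3674 0.1607] R [[0.991, 0.137, 0.002], [0.137, -0.991, 0.001], [0.002, -0.001, -1.0]] F [0.3 0.3 0.4] T [ 0.03 -0.08 -0.05] gap 0.0443 q [0.47 0.53 1.39 0.   1.22 1.9 ]
from [0.5734 0.3674 0.1607] 7.88
[-0.247, 0.891, -0.262, -0.001] rows 4 
[-0.121, 0.858, -0.0, 0.044] rows 4 
[0.133, 0.867, -0.0, 0.006] rows 4 
[0.051, 0.633, 0.533, 0.0] rows 3 
[0.005, 0.093, 0.333, 0.0] rows 2 
[0.0, 0.0, 0.267, 0.0] rows 1
```

Request:
send_rows --pt "-0.05 0.18 -0.05 0" --pt "-0.1 0.36 -0.1 0" --pt "-0.15 0.53 -0.16 0" --pt "-0.2 0.71 -0.21 0" --pt "-0.247 0.89 -0.26 0"

```text
time: 37.5
position: [0.554, 0.2287, 0.1974]
ee_rot: [0.998, 0.069, 0.0, -0.0]
force: [0.1, 0.2, 0.3]
finger_gap: 0.0439
```

Request:
send_rows --pt "-0.03 0.17 0 0.009" --pt "-0.05 0.34 0 0.018" --pt "-0.08 0.51 0 0.027" --pt "-0.1 0.68 0 0.036" --pt "-0.12 0.858 0 0.044"

```text
time: 37.92
position: [0.554, 0.0988, 0.1971]
ee_rot: [1.0, -0.001, 0.0, -0.0]
force: [-0.1, 0.7, -0.3]
finger_gap: 0.0437
```

```bash
python3 -c "
from plan import *
from look import *
grab('t2')
from refl import refl
refl('t2',.046)
print('tote:');refl('t2',.024,(.4,.2),(.7,.5))
legs([(.575,-.03,.2,-1)])"
```

```text
top A 219.0 ctr [ 580.  -136.8] size [27.1 49.5] long az 179.0 ztop 0.0485 cloud top ctr [ 0.5787 -0.1361  0.0558]
scene A 338.0 ctr [ 585.9 -142.6] size [32.1 54.3] long az 177.5 ztop 0.0475 cloud top ctr [ 0.5912 -0.1458  0.0567]
scene A 229.0 ctr [588.5 344.8] size [34.8 54.1] long az 7.4 ztop 0.0251 cloud top ctr [0.5746 0.3639 0.0236]
tote:
scene A 229.0 ctr [576. 363.] size [35.6 55.3] long az 7.4 ztop 0.0251 cloud top ctr [0.5746 0.3639 0.0236]
from [0.5543 0.0966 0.197 ] -0.26
[0.142, 0.843, -0.02, 0.004] rows 4
```

Request:
send_rows --pt "0.03 0.17 0 0.004" --pt "0.06 0.34 0 0.004" --pt "0.09 0.51 0 0.004" --pt "0.12 0.68 0 0.004" --pt "0.142 0.843 0 0.004"

```text
time: 38.43
position: [0.576, -0.027, 0.197]
ee_rot: [1.0, -0.006, 0.0, -0.0]
force: [-0.1, 0.5, 0.2]
finger_gap: 0.044
```

Request:
send_rows --pt "0.02 0.16 0.13 0" --pt "0.03 0.32 0.26 0" --pt "0.04 0.48 0.4 0" --pt "0.05 0.63 0.53 0" --pt "0.05 0.63 0.53 0"

```text
time: 38.85
position: [0.5801, -0.1234, 0.1138]
ee_rot: [1.0, -0.008, -0.002, -0.0]
force: [-0.3, -0.7, -0.7]
finger_gap: 0.044
```

Request:
send_rows --pt "0 0.05 0.15 0" --pt "0 0.1 0.3 0" --pt "0 0.1 0.3 0" --pt "0 0.1 0.3 0" --pt "0 0.1 0.3 0"

```text
time: 39.27
position: [0.5823, -0.1353, 0.0735]
ee_rot: [1.0, -0.006, 0.001, -0.0]
force: [1.0, 0.2, 0.5]
finger_gap: 0.0441
```

```bash
python3 -c "
from plan import *
st()
legs([(.5815,-.1395,.0305,-1)])"
```

```text
t 39.27 p [ 0.5823 -0.1353  0.0735] R [[1.0, -0.013, 0.001], [-0.013, -1.0, 0.0], [0.001, -0.0, -1.0]] F [1.  0.2 0.5] T [ 0.04 -0.    0.02] gap 0.0441 q [-0.34  0.52  1.66  0.    0.96  1.24]
from [ 0.5823 -0.1353  0.0735] -0.73
[-0.005, 0.028, 0.287, 0.001] rows 2
```

Request:
send_rows --pt "0 0.028 0.07 0" --pt "0 0.028 0.14 0" --pt "0 0.028 0.21 0" --pt "0 0.028 0.26 0" --pt "0 0.028 0.285 0"

```text
time: 39.68
position: [0.5805, -0.1399, 0.028]
ee_rot: [1.0, -0.007, -0.001, -0.0]
force: [-0.3, 1.3, -0.4]
finger_gap: 0.0439
```

Request:
send_rows --pt "0 0 0 0" --pt "0 0 0 0" --pt "0 0 0 0" --pt "0 0 0 0" --pt "0 0 0 0" --jaw 0

```text
time: 40.1
position: [0.5818, -0.1405, 0.03]
ee_rot: [1.0, -0.007, 0.0, 0.0]
force: [-0.4, -0.1, 0.7]
finger_gap: 0.0334
```

```bash
python3 -c "
from plan import *
st()
legs([(.575,-.13,.17,-1),(.545,.0,.2,2),(.505,.12,.2,5),(.487,.24,.2,8),(.4825,.345,.15,8),(.4825,.3546,.06,8)])"
```

```text
t 40.1 p [ 0.5818 -0.1405  0.03  ] R [[1.0, -0.013, 0.001], [-0.013, -1.0, -0.0], [0.001, 0.0, -1.0]] F [-0.4 -0.1  0.7] T [-0.01 -0.01 -0.  ] gap 0.0334 q [-0.35  0.58  1.69  0.    0.87  1.23]
from [ 0.5818 -0.1405  0.03  ] -0.77
[-0.047, -0.07, -0.933, 0.001] rows 4 
[-0.215, -0.863, -0.2, -0.017] rows 4 
[-0.239, -0.809, -0.0, -0.017] rows 4 
[-0.05, -0.807, -0.0, -0.017] rows 3 
[0.068, -0.697, 0.333, 0.0] rows 3 
[0.009, -0.063, 0.6, 0.0] rows 3
```

Request:
send_rows --pt "0 0 -0.15 0" --pt "-0.01 0 -0.35 0" --pt "-0.02 -0.02 -0.55 0" --pt "-0.03 -0.05 -0.75 0" --pt "-0.047 -0.07 -0.93 0"

```text
time: 40.52
position: [0.5749, -0.1297, 0.1713]
ee_rot: [1.0, -0.007, 0.001, 0.0]
force: [0.7, -0.2, 0.3]
finger_gap: 0.0336
```

Request:
send_rows --pt "-0.04 -0.17 -0.04 -0.003" --pt "-0.09 -0.34 -0.08 -0.006" --pt "-0.13 -0.52 -0.12 -0.01" --pt "-0.17 -0.69 -0.16 -0.013" --pt "-0.215 -0.863 -0.2 -0.017"

```text
time: 40.93
position: [0.5438, 0.0011, 0.1999]
ee_rot: [1.0, 0.02, 0.0, 0.0]
force: [0.2, -0.5, 0.2]
finger_gap: 0.0335
```

Request:
send_rows --pt "-0.05 -0.16 0 -0.003" --pt "-0.1 -0.32 0 -0.006" --pt "-0.14 -0.48 0 -0.01" --pt "-0.19 -0.64 0 -0.013" --pt "-0.24 -0.81 0 -0.017"

```text
time: 41.35
position: [0.5028, 0.121, 0.1996]
ee_rot: [0.999, 0.047, 0.0, -0.0]
force: [0.4, 0.0, -0.7]
finger_gap: 0.0332
```

Request:
send_rows --pt "-0.01 -0.16 0 -0.003" --pt "-0.02 -0.32 0 -0.006" --pt "-0.03 -0.48 0 -0.01" --pt "-0.04 -0.64 0 -0.013" --pt "-0.05 -0.807 0 -0.017"

```text
time: 41.77
position: [0.4842, 0.2409, 0.1995]
ee_rot: [0.997, 0.074, 0.0, -0.0]
force: [0.5, -0.1, 0.2]
finger_gap: 0.0331
```

Request:
send_rows --pt "0.02 -0.18 0.08 0" --pt "0.04 -0.36 0.16 0" --pt "0.06 -0.54 0.24 0" --pt "0.07 -0.7 0.333 0" --pt "0.07 -0.7 0.333 0"

```text
time: 42.18
position: [0.4779, 0.3485, 0.1471]
ee_rot: [0.997, 0.075, -0.001, -0.0]
force: [0.6, 0.5, -0.3]
finger_gap: 0.0332
```

Request:
send_rows --pt "0.01 -0.06 0.15 0" --pt "0.01 -0.06 0.35 0" --pt "0.01 -0.06 0.6 0" --pt "0.01 -0.06 0.6 0" --pt "0.01 -0.06 0.6 0"

```text
time: 42.6
position: [0.4781, 0.353, 0.0582]
ee_rot: [0.997, 0.073, -0.002, 0.001]
force: [-0.1, 0.7, 0.2]
finger_gap: 0.0335
```

```bash
python3 -c "
from plan import *
st()
legs([(.4825,.3546,.012,8)])"
```

```text
t 42.6 p [0.4781 0.353  0.0582] R [[0.989, 0.146, -0.004], [0.146, -0.989, -0.002], [-0.004, 0.002, -1.0]] F [-0.1  0.7  0.2] T [-0.    0.01  0.02] gap 0.0335 q [ 0.52  0.54  1.68 -0.    0.93  1.94]
from [0.4781 0.353  0.0582] 8.4
[0.03, -0.006, 0.308, 0.002] rows 2
```

Request:
send_rows --pt "0.01 0 0.08 0" --pt "0.02 0 0.16 0" --pt "0.02 0 0.24 0" --pt "0.02 0 0.31 0" --pt "0.02 0 0.31 0"

```text
time: 43.02
position: [0.4814, 0.354, 0.0107]
ee_rot: [0.997, 0.073, -0.001, 0.001]
force: [0.4, -0.3, -0.6]
finger_gap: 0.033
```

Request:
send_rows --pt "0 0 0 0" --pt "0 0 0.01 0" --pt "0 0 0.01 0"

```text
time: 43.27
position: [0.4829, 0.355, 0.0115]
ee_rot: [0.997, 0.073, 0.0, -0.0]
force: [0.7, 0.2, -0.7]
finger_gap: 0.0335
```

Request:
send_rows --pt "0 0 0.008 0" --pt "0 0 0.016 0" --pt "0 0 0.023 0" --pt "0 0 0.023 0"

```text
time: 43.6
position: [0.4826, 0.3548, 0.0077]
ee_rot: [0.997, 0.073, -0.0, -0.0]
force: [0.2, 0.1, -0.4]
finger_gap: 0.0337
```

Request:
send_rows --pt "0 0 0 0" --pt "0 0 0 0" --pt "0 0 0 0" --pt "0 0 0 0" --jaw 50

```text
time: 43.93
position: [0.4827, 0.3549, 0.0078]
ee_rot: [0.997, 0.073, 0.0, -0.0]
force: [0.3, -0.3, 0.7]
finger_gap: 0.0442
```

Request:
send_rows --pt "0 0 -0.1 0" --pt "0 0 -0.3 0" --pt "0 0 -0.55 0" --pt "0 0 -0.8 0" --pt "0 0 -1 0"

```text
time: 44.35
position: [0.483, 0.3551, 0.1604]
ee_rot: [0.997, 0.073, 0.001, -0.0]
force: [0.5, 0.3, 0.5]
finger_gap: 0.0435
```

```bash
python3 -c "
from plan import *
st()
legs([(.50,.22,.22,5),(.51,.09,.22,0),(.5166,.017,.15,-.3),(.5166,.017,.035,-.3)])"
```

```text
t 44.35 p [0.483  0.3551 0.1604] R [[0.989, 0.146, 0.001], [0.146, -0.989, 0.001], [0.002, -0.001, -1.0]] F [0.5 0.3 0.5] T [ 0.   -0.01 -0.03] gap 0.0435 q [0.52 0.42 1.58 0.   1.14 1.94]
from [0.483  0.3551 0.1604] 8.42
[-0.02, 0.907, -0.397, 0.019] rows 4 
[-0.009, 0.869, -0.0, 0.028] rows 4 
[0.044, 0.487, 0.467, 0.002] rows 3 
[0.0, 0.0, 0.767, -0.0] rows 3
```

Request:
send_rows --pt "0 0.18 -0.15 0.004" --pt "-0.01 0.36 -0.3 0.008" --pt "-0.01 0.55 -0.4 0.012" --pt "-0.02 0.73 -0.4 0.016" --pt "-0.02 0.907 -0.4 0.019" --jaw 40

```text
time: 44.77
position: [0.5002, 0.2188, 0.2194]
ee_rot: [0.999, 0.043, 0.001, -0.0]
force: [0.1, -0.4, -0.2]
finger_gap: 0.0351
```

Request:
send_rows --pt "0 0.17 0 0.006" --pt "0 0.35 0 0.012" --pt "0 0.52 0 0.018" --pt "-0.01 0.7 0 0.023" --pt "-0.01 0.869 0 0.028"

```text
time: 45.18
position: [0.509, 0.0884, 0.2178]
ee_rot: [1.0, -0.001, -0.0, 0.0]
force: [0.1, -0.5, 0.4]
finger_gap: 0.0352
```

Request:
send_rows --pt "0.01 0.16 0.12 0.002" --pt "0.03 0.33 0.25 0.002" --pt "0.044 0.487 0.467 0.002" --pt "0.044 0.487 0.467 0.002" --pt "0.044 0.487 0.467 0.002"

```text
time: 45.6
position: [0.5145, 0.0161, 0.1464]
ee_rot: [1.0, -0.005, -0.002, -0.0]
force: [-1.3, 0.2, 0.9]
finger_gap: 0.0353
```

```bash
python3 -c "
from plan import *
st()
legs([(.5166,.017,.035,-.3)])
from look import *
D=grab('t3')
from refl import refl
refl('t3',.024)
cv2.imwrite('pics/t3.png',D['scene'][0])"
```

```text
t 45.6 p [0.5145 0.0161 0.1464] R [[1.0, -0.01, -0.004], [-0.01, -1.0, 0.001], [-0.004, -0.001, -1.0]] F [-1.3  0.2  0.9] T [-0.01 -0.03  0.07] gap 0.0353 q [-0.1   0.33  1.78  0.    1.04  1.48]
from [0.5145 0.0161 0.1464] -0.55
[0.014, -0.006, 0.742, -0.001] rows 3 
top A 229.5 ctr [483.  354.4] size [30.7 54. ] long az 7.5 ztop 0.0262 cloud top ctr [0.4819 0.3496 0.0376]
top A 228.0 ctr [571.3 366.6] size [30.9 53.7] long az 7.1 ztop 0.0263 cloud top ctr [0.5704 0.3648 0.0292]
scene A 227.5 ctr [575.9 363.2] size [35.6 55.2] long az 8.2 ztop 0.0253 cloud top ctr [0.5797 0.3568 0.0319]
scene A 214.5 ctr [486.1 350.4] size [35.4 57.1] long az 7.5 ztop 0.0254 cloud top ctr [0.4915 0.3441 0.0324]
```

View pics/t3.png

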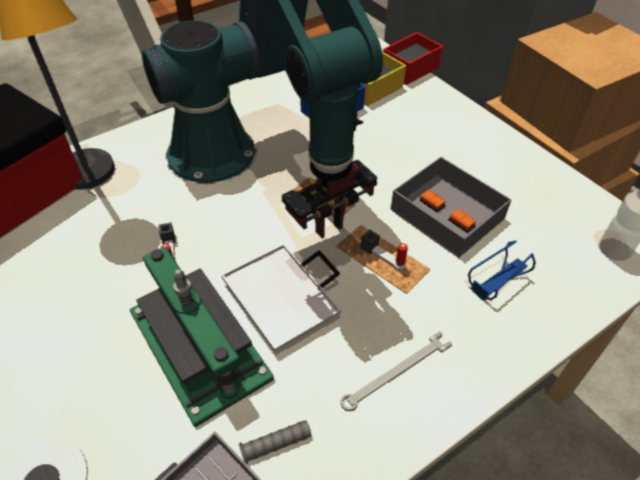

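Both reflectors lie flat in the tote (at (432,198) and (462,219)), the tray is empty and the crank is on its mat. Now I push the tray home.

Request:
send_rows --pt "0.01 -0.003 0.2 0" --pt "0.012 -0.003 0.4 0" --pt "0.012 -0.003 0.58 0" --pt "0.012 -0.003 0.73 0" --pt "0.012 -0.003 0.73 0"

```text
time: 46.12
position: [0.5161, 0.0186, 0.0361]
ee_rot: [1.0, -0.003, -0.002, -0.0]
force: [-0.0, 0.9, 0.0]
finger_gap: 0.0354
```

Request:
send_rows --pt "0 0 0 0" --pt "0 0 0 0" --pt "0 0 0 0" --pt "0 0 0 0" --pt "0 0 0 0" --jaw 0 --squeeze 30

```text
time: 46.53
position: [0.5193, 0.0164, 0.0398]
ee_rot: [1.0, -0.003, 0.002, 0.001]
force: [-1.2, -5.2, 4.9]
finger_gap: 0.0093
```

```bash
python3 -c "
from plan import *
st()"
```

```text
t 46.53 p [0.5193 0.0164 0.0398] R [[1.0, -0.006, 0.003], [-0.006, -1.0, -0.002], [0.003, 0.002, -1.0]] F [-1.2 -5.2  4.9] T [-0.84  0.02  0.04] gap 0.0093 q [-0.1   0.49  1.87 -0.    0.78  1.48]
```

Request:
send_rows --pt "0 0.08 0 0" --pt "0 0.2 0 0" --pt "0 0.33 0 0" --pt "0 0.46 0 0" --pt "0 0.6 0 0"

```text
time: 46.95
position: [0.5186, -0.073, 0.0398]
ee_rot: [1.0, -0.004, 0.002, -0.0]
force: [0.2, 4.0, 6.0]
finger_gap: 0.009
```

Request:
send_rows --pt "0 0.14 0 0" --pt "0 0.28 0 0" --pt "0 0.42 0 0" --pt "0 0.52 0 0" --pt "0 0.6 0 0"

```text
time: 47.37
position: [0.5179, -0.1642, 0.0398]
ee_rot: [1.0, -0.004, 0.002, 0.0]
force: [0.8, 2.9, 7.4]
finger_gap: 0.0092
```

Request:
send_rows --pt "0 0.02 0 0" --pt "0 0.04 0 0" --pt "0 0.055 0 0" --pt "0 0.065 0 0" --pt "0 0.065 0 0"

```text
time: 47.78
position: [0.5178, -0.1732, 0.0398]
ee_rot: [1.0, -0.004, 0.002, 0.0]
force: [-0.4, 0.1, 7.9]
finger_gap: 0.0094
```

```bash
python3 -c "
from plan import *
st()"
```

```text
t 47.78 p [ 0.5178 -0.1732  0.0398] R [[1.0, -0.008, 0.003], [-0.008, -1.0, -0.001], [0.003, 0.001, -1.0]] F [-0.4  0.1  7.9] T [ 0.16  0.02 -0.01] gap 0.0094 q [-0.45  0.51  1.81  0.    0.82  1.13]
```

Home read −0.1737. I push gently until the stop shows in the force.

Request:
send_rows --pt "0 0.01 0 0" --pt "0 0.015 0 0" --pt "0 0.02 0 0" --pt "0 0.02 0 0"

```text
time: 48.12
position: [0.5178, -0.1738, 0.0398]
ee_rot: [1.0, -0.004, 0.002, -0.001]
force: [1.7, 10.1, 8.9]
finger_gap: 0.0094
```

Request:
send_rows --pt "0 0.005 0 0" --pt "0 0.01 0 0" --pt "0 0.01 0 0"

```text
time: 48.37
position: [0.5178, -0.1738, 0.0398]
ee_rot: [1.0, -0.005, 0.001, -0.002]
force: [3.6, 15.0, 11.3]
finger_gap: 0.0091
```

Stop reached at −0.1738. I release and retreat.

Request:
send_rows --pt "0 -0.02 0 0" --pt "0 -0.02 0 0" --pt "0 -0.02 0 0" --pt "0 -0.02 0 0" --pt "0 -0.02 0 0" --jaw 40

```text
time: 48.78
position: [0.5164, -0.1744, 0.0382]
ee_rot: [1.0, -0.004, 0.0, 0.0]
force: [-0.3, -0.0, -0.4]
finger_gap: 0.0347
```

Request:
send_rows --pt "0 0 -0.1 0" --pt "0 0 -0.3 0" --pt "0 0 -0.55 0" --pt "0 0 -0.8 0" --pt "0 0 -1 0"

```text
time: 49.2
position: [0.5167, -0.1745, 0.1906]
ee_rot: [1.0, -0.004, 0.001, 0.0]
force: [1.5, -0.2, -0.7]
finger_gap: 0.035
```

Request:
send_rows --pt "-0.2 -0.2 -0.1 0" --pt "-0.4 -0.4 -0.2 0" --pt "-0.5 -0.6 -0.3 0" --pt "-0.6 -0.8 -0.3 0" --pt "-0.6 -0.8 -0.3 0"

```text
time: 49.62
position: [0.4234, -0.0494, 0.2337]
ee_rot: [1.0, -0.003, -0.001, -0.001]
force: [-0.3, 0.1, 0.2]
finger_gap: 0.0353
```

```bash
python3 -c "
from plan import *
from look import *
from inhand import hand
st(); D=grab('end')
from refl import refl
refl('end',.024)
hand('end',{'position':[.507,.139,.02],'ee_rot':R.from_euler('xyz',[180,0,13],degrees=True).as_quat()})
d=cloud('top',np.load('top_end.npz')['d']);z=d[...,2]
print('plate top z',np.median(z[(abs(d[...,0]-.513)<.08)&(abs(d[...,1]+.345)<.012)&(z>.04)&(z<.13)]))
a=cv2.resize(D['top'][0],(400,300));b=cv2.resize(D['scene'][0],(400,300))
cv2.imwrite('pics/end.png',cv2.resize(np.hstack([D['top'][0][60:360,90:490],D['scene'][0][130:430,120:520]]),(800,300)))"
```

```text
t 49.62 p [ 0.4234 -0.0494  0.2337] R [[1.0, -0.005, -0.001], [-0.005, -1.0, 0.002], [-0.002, -0.002, -1.0]] F [-0.3  0.1  0.2] T [ 0.02  0.01 -0.03] gap 0.0353 q [-0.28  0.09  1.84  0.    1.21  1.3 ]
top A 228.0 ctr [482.8 354.5] size [30.5 53.7] long az 7.1 ztop 0.0265 cloud top ctr [0.4815 0.3494 0.0381]
top A 226.0 ctr [571.4 366.5] size [30.6 53.7] long az 7.1 ztop 0.0265 cloud top ctr [0.5708 0.3649 0.0294]
scene A 223.0 ctr [576. 363.] size [35.6 55.3] long az 7.4 ztop 0.025 cloud top ctr [0.5747 0.3637 0.0236]
scene A 212.5 ctr [486.1 350.6] size [35.  57.1] long az 7.5 ztop 0.0253 cloud top ctr [0.4887 0.3478 0.0284]
red box 397 245 10 21 n 149 axis xy [0.59142837 0.15824033] z lo hi 0.02358089627836949 0.07654433135560904 rel along tool x,y 0.08659260916870881 0.00024504498834983777 top z rel 0.05654433135560903
side az of handle seen from tcp 12.837861380085736
plate top z 0.0948700707847771
```

View pics/end.png

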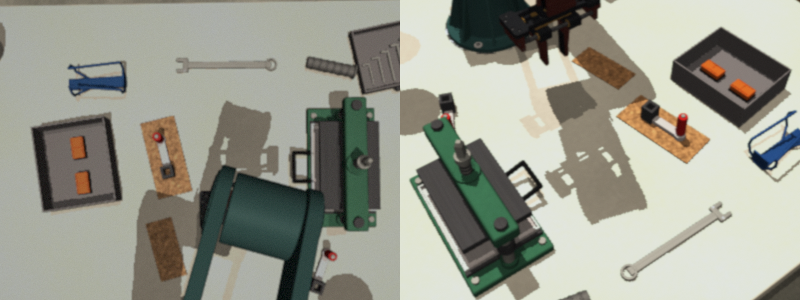

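The end view shows the crank on the larger mat, both reflectors flat in the tote, the tray home, the plate up (top at ~95 mm against 63–65 at the start), and the other things where they were.

```bash
python3 -c "
from rig import ctrl
print(ctrl.sign_off())"
```

```text
the job is handed in; nothing more can be done
None
```

The job is done and handed in at about 50 s of the 210 s allowed.

**What I did:**
- I fitted the left-most crank on the screw square and wound it three turns anticlockwise by its handle. The plate rose about 29–30 mm.
- I then lifted the crank off, laid it back on the larger mat and slid the tray out to its stop.
- I moved the two reflectors found in the tray to the tote and pushed the empty tray home to its stop.

**Last checks:**
- **Reflectors:** both lie flat in the tote, lens up, about 90 mm between centres. Their tops measured 25–26 mm where 24 mm was expected.
- **Crank:** it is flat on the larger mat, handle up.
- **Plate:** its top is at about 95 mm, against 63–65 mm at the start.
- **Tray:** the bar is back where it started, to within 0.1 mm.
- **Other things:** in the last pictures they stand where they were.

No check failed. The two cameras disagreed by 2–5 mm on some positions.

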